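# Unclip and open the ingredient box

### The job

Open the food box for the cookery class: flip both sprung teal end clips off the lid, each well past its snap so that it stays folded down. Then lift the lid off and lay it gently, flat and right way up, in the middle of the round straw placemat. The box is light, so do not drag or tip it, and leave the other things on the table where they are.

Things in the scene. Friction and masses are not known exactly. Their poses are not given: they have to be found in the camera images.
- box_center (a point): middle of the loose clear food box, 45 mm above the table; axes: z up, clips on its +y and -y ends. Walls 150 (x) x 200 (y) x 85 mm high. 0.8 to 1.1 kg with its lid: a sideways shove of 4 to 7 N already slides it. The lid's upper face, round its grip bar, lies 91 mm above the table.
- left_clip_hinge (a point): middle of the hinge pin of the clip at the box's +y end, 110 mm from the box's middle and 58 mm above the table; fixed to the box and with the box's axes. The pin runs along the box's x.
- right_clip_hinge (a point): the same for the clip at the box's -y end.
- left_clip_lip (a point): middle of the left clip's upright lip, 54 mm from the hinge pin; it turns with it. Axes: x along the pin, y out of the box when closed, z from the pin up the lip. The lip is a flat tab 46 mm wide (x), 9 mm thick (y), standing free from z = 41 to 66 mm from the pin. Below it (z 34 to 41) the nose reaches 16 mm inward of this point over the lid's edge. The lip can be pinched through its thickness.
- right_clip_lip (a point): the same on the right clip (its y points out of the box on the -y end).
- left_clip (a joint): angle of the left clip, rad: 0 closed, growing as the lip swings out and down, stop at 1.95. Over-centre spring: opening takes about 0.65 N m at first, falling to nothing at 0.45 rad, past which it springs to about 1.8 by itself in half a second; let go earlier it snaps shut. Open, it reaches 70 mm out from its pin.
- right_clip (a joint): the same for the right clip.
- lid_grip (a point): middle of the grip bar of the loose white lid (0.2 kg), at the lid's middle; z up, x and y as the box's. The bar is 16 mm thick (x), 84 long (y), 26 high above the lid's face, 13 of it above this point. Flange 164 x 214 mm; the plug under it goes 8 mm into the box with 3 mm play. This point is 27 mm above the plug's underside, on which the lid stands when laid down.
- lid_base (a point): centre of the underside of the lid's plug; 77 mm above the table when the lid is on the box.
- placemat_top (a point): centre of the upper face of the round straw placemat, 340 mm across and 3 mm thick, fixed to the table.
- salad_bowl: bystander: white bowl 140 mm across, 55 high, with a spoon in it; origin at its foot.
- square_dish: bystander: white square dish 120 x 120 x 28 mm; origin at its foot.
- sauce_bottle: bystander: amber bottle 52 mm across, 155 high; origin at its foot.
- dip_dish: bystander: small blue dish 68 mm across, 24 high; origin at its foot.
- scissors: bystander: kitchen scissors about 190 mm long lying flat; origin at the pivot.
- chopstick_cup: bystander: terracotta cup 72 mm across, 95 high, with chopsticks up to 225 mm; origin at its foot.

How it is judged:
By the outcome, as a careful person would: the job done as asked, in the order asked, and still so for the second after the job is handed in, with the robot touching nothing.
It also fails if it takes over 66 s, if anything falls off the work surface, if the arm or the gripper's body presses on something with over 40 N, if the wrist force passes 120 N, or if a joint passes its speed limit or range.

### The arm

A 6-joint arm with a two-finger parallel gripper is mounted at the origin on the work surface. World frame = base frame: x ahead of the robot, y to its left, z up, the work surface at z = 0. Lengths are in m, angles in rad, forces in N, time in s.
With the tool pointing down it reaches from about 0.35 to 0.8 m from the base axis. Payload 7.3 kg.
Tool frame: the origin (TCP) lies between the finger pads; the fingertips stand 11 mm ahead of it and the grasp point (between the pads) lies 8 mm behind it (r.tips_ahead is the distance from the TCP to the fingertips, in m); z points along the fingers, y is the direction in which the jaws open and shut (so a half turn about z gives the same grasp; the last joint's range is limited). The gripper opens to 85 mm and grips with 20 to 120 N. Pads are 22 mm wide; open, the fingers measure 114 mm over their backs; the gripper's body (76 mm by 85 mm) begins 54 mm behind the grasp point. The pads swing forward as they close: fully open they stand 13 mm farther back than shut.
Start: joints at [-1.292, 0.342, 1.524, -0, 1.275, -0.146], TCP at [0.216, -0.478, 0.211] pointing down, gripper open.
Joint ranges: [-2.53, 2.53], [-0.77, 2.02], [0.04, 2.7], [-1, 4.14], [0.28, 2.66], [-3.11, 3.11]. Speed limits (rad/s): [2.57, 2.57, 3.14, 3.14, 3.14, 3.14].

### API

Orientations are given as a unit quaternion [x, y, z, w].
In Python, from station import r, read_camera, camera_params gives the robot as it stands. The module is installed in compiled form; this text tells all that it offers.
- The arm moves only by the shell command python3 -m handwheel 'ROWS' [OPENING]. ROWS is JSON, a list of rows, each an object with "travel": the shift along the tool's x, y, z in mm, a list of three; "rotation": the turn, a rotation vector about the tool's x, y, z in rad, a list of three. In form: [{"travel": [x, y, z], "rotation": [wx, wy, wz]}, ...]. A call has exactly 5 rows; each row shifts and turns the commanded pose from where the row before left it, along the tool's axes as they then stand; what a row does not reach is not made up. A row lasts 1/8 s, in which the tool goes at most 62.5 mm and 10.7 degrees, less where a joint would pass 70% of its speed; a pose out of reach is approached as far as the arm can. A call is refused whole if a number of a shift passes 62.5 or a number of a turn 0.188, either way. A call with a gripper value outside its range is refused whole. OPENING is the finger opening in mm, from 0 to 85.4, set as the call begins (- or left out, the last holds). The fingers move at their own pace and stop on an object; the grip force is fixed at half the most. Time passes only in rows, so rows that do not move let the fingers close, or fill a call up. It gives the time, the measured TCP pose, the force and the opening at its end, in the units of the state.
- r.state(): the state, without advancing time (a new reading comes with each control period).
- read_camera(name): name is "scene" or "top"; returns the picture (400x640x3 uint8, red, green, blue); there is no depth.
- camera_params(name): a dict with "fx", "fy", "cx", "cy" (pixels), "rvec" (rotation vector, rad) and "tvec" (3), from world to camera coordinates, as OpenCV has them. Camera axes: x right, y down, z forward; pixel columns grow to the right and rows downward; lengths in m; the calibration is good to about 2 mm. A picture is of the moment at which its call begins. camera_params takes no time and is no camera call.
- r.close_job(): hands the job in, once; it reports no verdict.
The state is a dict: "t": time; "q": joint angles; "qd": joint speeds; "joint_torque": joint torques, N m; "tool_pos": TCP position; "ee_rot": TCP orientation; "contact_force": force on the tool from outside, world axes, zero at the start; "ft_torque": the same for the moment, N m; "opening": finger opening in m.
Only numpy, scipy, OpenCV 4.12 (cv2) and the standard library are available. Lean on these libraries where they do the work, as an engineer would, in place of code of your own. Each camera call takes 0.05 s, during which the arm holds its last target.

## Working session

There is one attempt and no reset: what is moved stays moved. The work goes in short steps, Python scripts to look and compute and a shell command to move; the robot and the scene stay as the last step left them, time stands still between calls to the robot, and variables do not carry over. Pictures are saved under pics/ and viewed, and the job is handed in when it is done.

```bash
mkdir -p pics; ls; python3 - <<'E'
from station import r, read_camera, camera_params
import cv2
print(r.state())
for n in("scene","top"):
    im=read_camera(n); cv2.imwrite(f"pics/{n}0.png",im[:,:,::-1]); print(n,camera_params(n))
E
```

```text
pics
{'t': 0.0, 'q': array([-1.29198132e+00,  3.42724561e-01,  1.52502375e+00, -5.17496785e-06,
        1.27540904e+00, -1.46018426e-01]), 'qd': array([ 3.97419767e-04, -8.58467881e-06,  8.95519329e-04,  1.69343430e-03,
        8.36000898e-04,  8.42569833e-04]), 'joint_torque': array([-2.17409283e-04, -4.33680511e+01, -2.46009493e+01, -1.84387995e-04,
        7.82972173e-03, -4.00505996e-05]), 'tool_pos': array([ 0.21627673, -0.47790088,  0.21042269]), 'ee_rot': array([ 9.77523812e-01,  2.10823588e-01, -5.43777730e-05, -7.80459673e-04]), 'contact_force': array([-8.48882444e-01,  7.85154129e-04, -1.42414963e-01]), 'ft_torque': array([0.03814468, 0.02833486, 0.02190932]), 'opening': 0.08540562991625007}
scene {'fx': 492.5312802699443, 'fy': 492.5312802699443, 'cx': 315.3505599596033, 'cy': 199.164319841223, 'rvec': array([ 1.62605332,  1.61083246, -0.90981372]), 'tvec': array([ 0.03073864, -0.22972274,  2.30240254])}
top {'fx': 381.842560326493, 'fy': 381.842560326493, 'cx': 319.92854477267485, 'cy': 199.04304787513962, 'rvec': array([ 2.17409342, -2.14973778,  0.11686261]), 'tvec': array([-0.05766828,  0.56562787,  1.31122758])}
```

View pics/scene0.png

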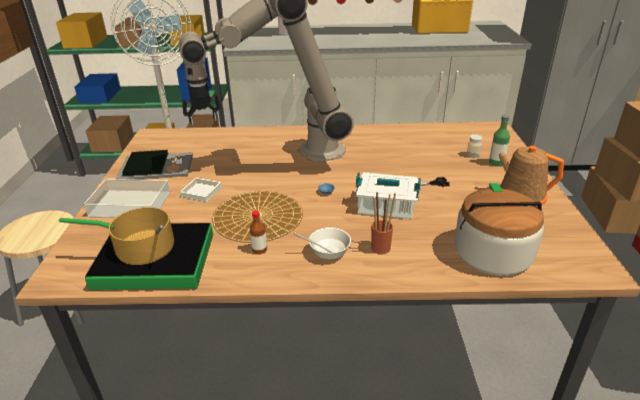

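View pics/top0.png

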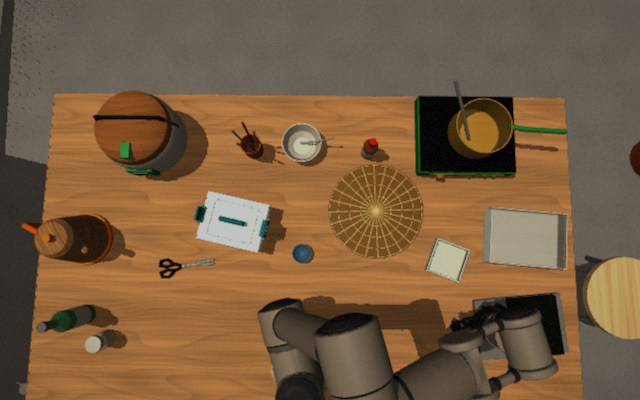

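The scene shot shows the box at about (388,193) and the mat at (258,215). In the top view the lid is at (233,221), the clips at (200,213) and (264,229), the teal bar at (233,221), the mat centre at (376,211), the dip dish at (303,254), the cup at (252,146) and the bowl at (302,143).

```bash
cat > h.py <<'E'
import numpy as np, cv2
from station import r, read_camera, camera_params
from scipy.spatial.transform import Rotation as R
def ray(n,uv,z):
    p=camera_params(n); Rm,_=cv2.Rodrigues(p["rvec"]); c=-Rm.T@p["tvec"]
    d=Rm.T@np.array([(uv[0]-p["cx"])/p["fx"],(uv[1]-p["cy"])/p["fy"],1])
    return c+d*(z-c[2])/d[2]
def proj(n,P):
    p=camera_params(n); K=np.array([[p["fx"],0,p["cx"]],[0,p["fy"],p["cy"]],[0,0,1]])
    return cv2.projectPoints(np.array(P,float).reshape(-1,1,3),p["rvec"],p["tvec"],K,None)[0].reshape(-1,2)
def mask(im,lo,hi):
    return cv2.inRange(cv2.cvtColor(im,cv2.COLOR_RGB2HSV),lo,hi)
def blobs(m,amin=8):
    n,l,s,c=cv2.connectedComponentsWithStats(m)
    return [(c[i],s[i],(l==i).astype(np.uint8)) for i in range(1,n) if s[i][4]>=amin]
E
python3 - <<'E'
from h import *
im=cv2.imread("pics/top0.png")[:,:,::-1].copy()
m=mask(im,(75,90,30),(100,255,255)); 
for c,s,_ in blobs(m): print("teal top",c,s,ray("top",c,0.1))
w=mask(im,(0,0,170),(179,60,255))
w[:,:150]=0
k=cv2.morphologyEx(w,cv2.MORPH_CLOSE,np.ones((9,9)))
for c,s,b in blobs(k,150):
    cs=cv2.findContours(b,0,2)[0][0]; rc=cv2.minAreaRect(cs)
    print("white",c,s[4],rc)
    if 180<c[0]<280:
        P=np.array([ray("top",q,0.091) for q in cv2.boxPoints(rc)]); print(P, np.linalg.norm(np.diff(P,axis=0),axis=1),P.mean(0))
sc=cv2.imread("pics/scene0.png")[:,:,::-1].copy()
for c,s,_ in blobs(mask(sc,(75,90,30),(100,255,255))): print("teal sc",c,s)
# mat
y=mask(im,(12,90,60),(30,255,255));
E
python3 - <<'E'
import cv2
a=cv2.imread("pics/top0.png")[180:280,150:450]; cv2.imwrite("pics/c1.png",cv2.resize(a,(780,260)))
a=cv2.imread("pics/top0.png")[180:270,180:290]; cv2.imwrite("pics/c1b.png",cv2.resize(a,None,fx=6,fy=6,interpolation=0))
a=cv2.imread("pics/scene0.png")[160:230,345:455]; cv2.imwrite("pics/c2.png",cv2.resize(a,None,fx=7,fy=7,interpolation=0))
E
```

```text
teal top [199.81521739 213.2173913 ] [195 206  11  16  92] [0.50669082 0.34732774 0.1       ]
teal top [230.95698925 220.58064516] [219 217  25   8  93] [0.4833782  0.24275787 0.1       ]
teal top [263.05405405 228.02702703] [260 220   8  17  74] [0.45993972 0.13552279 0.1       ]
teal top [298.23076923 247.53846154] [295 245   7   5  13] [0.39721607 0.01793921 0.1       ]
teal top [306.23529412 253.        ] [303 247   7  13  17] [ 0.37972278 -0.00867287  0.1       ]
teal top [303.88888889 259.44444444] [302 258   4   4   9] [ 0.35870701 -0.00130304  0.1       ]
white [305.98167006 143.38696538] 491 ((307.3655090332031, 142.78619384765625), (21.757915496826172, 29.89637565612793), 48.36646270751953)
white [232.21440536 221.18760469] 2985 ((231.80419921875, 220.90969848632812), (63.471343994140625, 49.43238067626953), 13.448614120483398)
[[0.42603839 0.36181822 0.091     ]
 [0.58775593 0.33074311 0.091     ]
 [0.54005766 0.12111972 0.091     ]
 [0.37977812 0.15494755 0.091     ]] [0.16467612 0.21498161 0.16381042] [0.48340752 0.24215715 0.091     ]
white [447.22919042 260.48118586] 877 ((447.8175048828125, 260.7518310546875), (30.415128707885742, 31.26949119567871), 19.98310661315918)
teal sc [210.     88.375] [208  85   4   7   8]
teal sc [113.48  95.76] [107  87  14  16  25]
teal sc [179.5625  92.625 ] [178  86   4  15  16]
teal sc [ 86.3125 101.875 ] [76 95 26  9 32]
teal sc [358.325 180.   ] [357 173   5  14  40]
teal sc [387.81308411 181.6635514 ] [378 179  21   7 107]
teal sc [417.07894737 186.05263158] [415 179   5  13  38]
teal sc [325.90588235 188.        ] [319 184  14   9  85]
```

View pics/c1b.png

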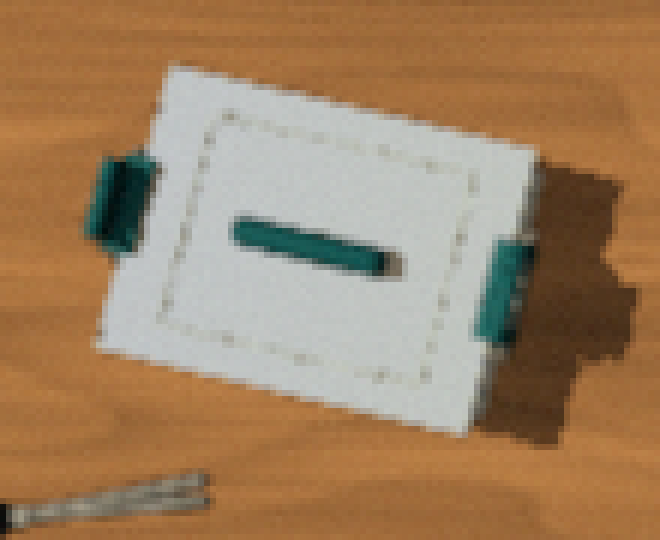

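View pics/c2.png

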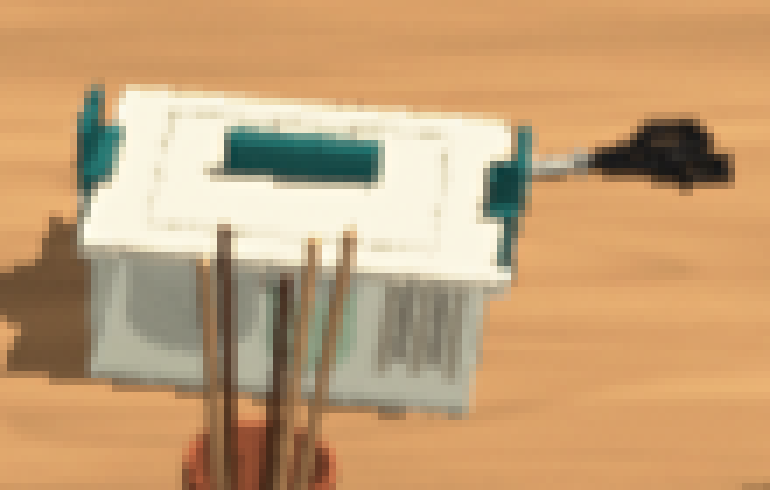

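```bash
python3 - <<'E'
from h import *
im=cv2.imread("pics/top0.png")[:,:,::-1].copy()
# grip bar top z=.117
m=mask(im,(75,90,30),(100,255,255))
b=[x for x in blobs(m) if x[1][0]==219][0]
cs=cv2.findContours(b[2],0,1)[0][0]; rc=cv2.minAreaRect(cs); print(rc)
print("bar c",ray("top",b[0],.113))
# triangulate bar from 2 views with centroids
def rr(n,uv):
    a=ray(n,uv,0);c=ray(n,uv,.3);return a,(c-a)/np.linalg.norm(c-a)
def tri(u1,u2):
    a,d=rr("top",u1);b,e=rr("scene",u2)
    A=np.stack([d,-e],1);s=np.linalg.lstsq(A,b-a,rcond=None)[0];p,q=a+d*s[0],b+e*s[1];return (p+q)/2,np.linalg.norm(p-q)
print("bar tri",tri(b[0],(387.8,181.7)))
print("L tri",tri((199.8,213.2),(358.3,180)),"R tri",tri((263.05,228.03),(417.1,186.05)))  # check match: scene left = robot right?
print("L tri",tri((199.8,213.2),(417.1,186.05)),"R tri",tri((263.05,228.03),(358.3,180)))
c=np.array([.4834,.2422])
for yaw in(-12.7,):
    a=np.radians(yaw);ex=np.array([np.cos(a),np.sin(a)]);ey=np.array([-ex[1],ex[0]])
    for s in(1,-1): 
        P=np.r_[c+s*.110*ey,.124]; print("lip",s,P,proj("top",[P]),proj("scene",[P]))
        for k in(-.023,.023): 
            print(proj("top",[P+np.r_[k*ex,0]]),proj("scene",[P+np.r_[k*ex,0]]))
# mat
hsv=cv2.cvtColor(im,cv2.COLOR_RGB2HSV)
for p in [(376,211),(350,200),(390,240),(300,200)]: print(p,hsv[p[1],p[0]])
E
python3 - <<'E'
import cv2
a=cv2.imread("pics/top0.png")[150:270,315:445]; cv2.imwrite("pics/c3.png",cv2.resize(a,None,fx=5,fy=5,interpolation=0)[:, :])
E
```

```text
((231.08824157714844, 220.64707946777344), (24.73863410949707, 3.6380343437194824), 14.03624439239502)
bar c [0.48268933 0.23967568 0.113     ]
bar tri (array([0.48306746, 0.24223927, 0.1063131 ]), np.float64(0.001903739361329305))
L tri (array([0.50915235, 0.22360896, 0.16596505]), np.float64(0.19647502947708842)) R tri (array([0.47497868, 0.24744252, 0.07209469]), np.float64(0.21456243085763166))
L tri (array([0.5068082 , 0.34804255, 0.09948941]), np.float64(0.0009494215698528365)) R tri (array([0.45983929, 0.13515302, 0.10262453]), np.float64(3.371405143790964e-05))
lip 1 [0.50758308 0.3495088  0.124     ] [[196.83792185 212.38694274]] [[417.99623192 180.43643503]]
[[194.9611585  219.24116652]] [[418.32051658 177.3531128 ]]
[[198.70722329 205.55997103]] [[417.66508637 183.58499117]]
lip -1 [0.45921692 0.1348912  0.124     ] [[262.12384368 227.98415393]] [[358.34802861 174.98656207]]
[[260.36838425 234.90499438]] [[359.26794659 172.03128035]]
[[263.87228765 221.09097166]] [[357.40911769 178.00285953]]
(376, 211) [ 26  69 191]
(350, 200) [ 17 174 107]
(390, 240) [ 16 194 112]
(300, 200) [ 14 156 175]
```

View pics/c3.png

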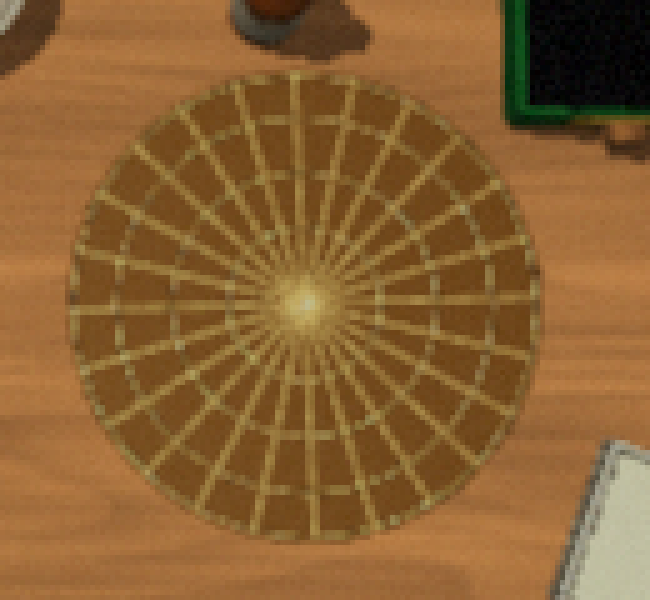

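```bash
cat >> h.py <<'E'
YAW=np.radians(-12.7)
def target(yaw=YAW,tilt=0):
    # tool x = box x, y=-box y, z down ; tilt about tool x
    return R.from_euler('z',yaw)*R.from_euler('x',np.pi)*R.from_euler('x',tilt)
def go(p,Rt=None):
    s=r.state(); R0=R.from_quat(s["ee_rot"]); Rt=Rt or target()
    print("t",round(s["t"],2),"pos",s["tool_pos"].round(4),"q",s["q"].round(2),"F",s["contact_force"].round(1),"M",s["ft_torque"].round(2),"op",round(s["opening"],4))
    print("tool-frame travel mm",(R0.inv().apply(np.array(p)-s["tool_pos"])*1000).round(1),"rot",(R0.inv()*Rt).as_rotvec().round(3))
E
python3 - <<'E'
from h import *
print("mat",ray("top",(376,211),.003), r.tips_ahead)
for v in [(68,305),(542,305),(305,70),(305,543)]: print(ray("top",(315+v[0]/5-.4,150+v[1]/5-.4),.003))
go([.459,.135,.17])
E
```

```text
mat [ 0.52863251 -0.25225184  0.003     ] 0.011
[ 0.52815579 -0.08124538  0.003     ]
[ 0.53194647 -0.42027263  0.003     ]
[ 0.70108805 -0.25165422  0.003     ]
[ 0.36157175 -0.25001501  0.003     ]
t 0.1 pos [ 0.2163 -0.478   0.2105] q [-1.29  0.34  1.52 -0.    1.28 -0.15] F [0.  0.6 0.5] M [ 0.04 -0.05  0.01] op 0.0855
tool-frame travel mm [ 473.8 -458.4   41.2] rot [-0.001  0.     0.646]
```

```bash
python3 -m handwheel '[{"travel":[40,-39,0],"rotation":[0,0,0]},{"travel":[43,-41,0],"rotation":[0,0,0]},{"travel":[43,-41,0],"rotation":[0,0,0]},{"travel":[43,-41,0],"rotation":[0,0,0]},{"travel":[43,-41,0],"rotation":[0,0,0]}]' 45
python3 - <<'E'
from h import *
go([.459,.135,.19])
E
```

```text
t: 0.72
tool_pos: [0.3261, -0.2042, 0.211]
ee_rot: [0.978, 0.21, 0.0, -0.0]
contact_force: [2.2, -0.4, 0.1]
opening: 0.0448
t 0.72 pos [ 0.3261 -0.2042  0.211 ] q [-0.76  0.08  1.87  0.    1.19  0.39] F [ 2.2 -0.4  0.1] M [-0.01 -0.02 -0.  ] op 0.0448
tool-frame travel mm [ 260.7 -254.4   21. ] rot [-0.    -0.     0.646]
```

```bash
python3 -m handwheel '[{"travel":[41,-40,0],"rotation":[0,0,0.129]},{"travel":[36,-45,0],"rotation":[0,0,0.129]},{"travel":[30,-50,0],"rotation":[0,0,0.129]},{"travel":[23,-53,0],"rotation":[0,0,0.129]},{"travel":[16,-56,0],"rotation":[0,0,0.13]}]'
python3 - <<'E'
from h import *
go([.459,.135,.17])
E
```

```text
t: 1.35
tool_pos: [0.4298, 0.0625, 0.211]
ee_rot: [0.994, -0.109, 0.0, 0.0]
contact_force: [0.5, -0.7, -0.0]
opening: 0.0448
t 1.35 pos [0.4298 0.0625 0.211 ] q [-0.03  0.18  1.75 -0.    1.21  1.76] F [ 0.5 -0.7 -0. ] M [-0.02 -0.01 -0.03] op 0.0448
tool-frame travel mm [ 12.8 -77.2  41. ] rot [ 0.    -0.     0.003]
```

```bash
python3 -m handwheel '[{"travel":[5,-30,0],"rotation":[0,0,0.003]},{"travel":[5,-30,10],"rotation":[0,0,0]},{"travel":[2.8,-17.2,15],"rotation":[0,0,0]},{"travel":[0,0,16],"rotation":[0,0,0]},{"travel":[0,0,0],"rotation":[0,0,0]}]'
python3 - <<'E'
from h import *
go([.459,.135,.114])
im=read_camera("scene"); a=im[130:220,310:450]; cv2.imwrite("pics/s1.png",cv2.resize(a,None,fx=5.5,fy=5.5,interpolation=0)[:,:,::-1])
im=read_camera("top"); a=im[170:270,180:310]; cv2.imwrite("pics/t1.png",cv2.resize(a,None,fx=5.5,fy=5.5,interpolation=0)[:,:,::-1])
E
```

```text
t: 1.98
tool_pos: [0.4573, 0.1329, 0.1684]
ee_rot: [0.994, -0.108, -0.002, 0.001]
contact_force: [-0.4, -0.1, -0.4]
opening: 0.0452
t 1.98 pos [0.4573 0.1329 0.1684] q [ 0.12  0.3   1.72 -0.    1.13  1.91] F [-0.4 -0.1 -0.4] M [-0.02 -0.01  0.03] op 0.0452
tool-frame travel mm [ 1.4 -2.5 54.4] rot [0.002 0.004 0.005]
```

View pics/s1.png

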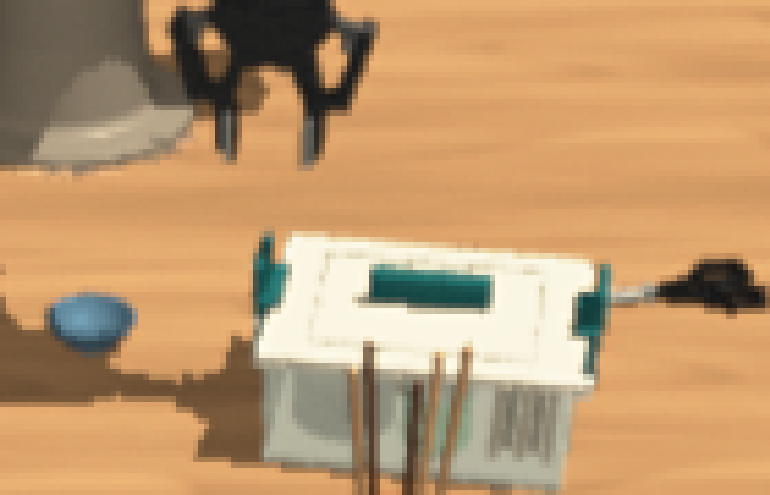

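View pics/t1.png

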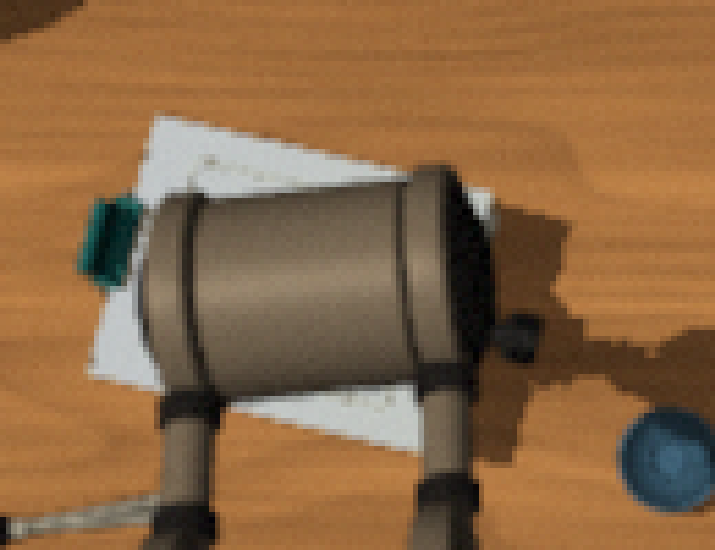

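The scene view shows the gripper over the right clip: fingertips at about (351,159) and (365,159), and the lip at (358,174), centred between them. In the top view the box hasn't moved. Descending.

```bash
python3 -m handwheel '[{"travel":[1.4,-2.3,12],"rotation":[0.002,0.004,0.005]},{"travel":[0,0,14],"rotation":[0,0,0]},{"travel":[0,0,14],"rotation":[0,0,0]},{"travel":[0,0,12],"rotation":[0,0,0]},{"travel":[0,0,0],"rotation":[0,0,0]}]' 30
python3 - <<'E'
from h import *
go([.459,.135,.114])
im=read_camera("scene"); a=im[130:220,310:450]; cv2.imwrite("pics/s2.png",cv2.resize(a,None,fx=5.5,fy=5.5,interpolation=0)[:,:,::-1])
E
```

```text
t: 2.7
tool_pos: [0.4598, 0.1351, 0.1169]
ee_rot: [0.994, -0.111, 0.001, -0.0]
contact_force: [-0.5, 0.8, 0.0]
opening: 0.0302
t 2.7 pos [0.4598 0.1351 0.1169] q [0.13 0.36 1.78 0.   0.99 1.92] F [-0.5  0.8  0. ] M [-0.    0.01 -0.02] op 0.0302
tool-frame travel mm [-0.8  0.3  2.9] rot [-0.001 -0.002 -0.   ]
```

View pics/s2.png

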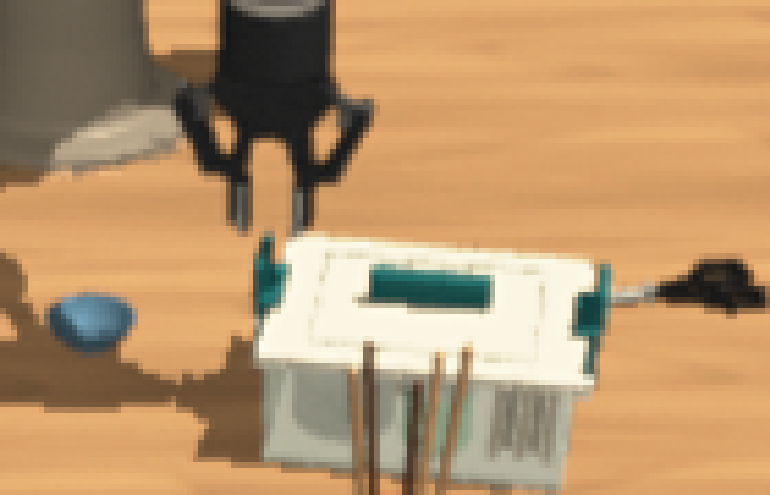

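```bash
python3 - <<'E'
from h import *
print(proj("scene",[[.4598,.1351,.106],[.4598,.1351,.117],[.4598,.1351,.125],[.459,.135,.124]]))
for z in (.106,.11,.117,.125): print(z,ray("scene",(358.4,172.),z))
E
```

```text
[[358.30180389 179.22072056]
 [358.37068677 176.68472897]
 [358.42105982 174.83019556]
 [358.37301146 174.9574057 ]]
0.106 [0.40439037 0.139368   0.106     ]
0.11 [0.41150663 0.13877293 0.11      ]
0.117 [0.4239601  0.13773156 0.117     ]
0.125 [0.43819264 0.13654143 0.125     ]
```

```bash
python3 - <<'E'
from h import *
im=read_camera("scene"); a=im[120:200,325:405]; cv2.imwrite("pics/s3.png",cv2.resize(a,None,fx=7,fy=7,interpolation=cv2.INTER_CUBIC)[:,:,::-1])
im=read_camera("top"); a=im[170:290,180:310]; cv2.imwrite("pics/t3.png",cv2.resize(a,None,fx=5,fy=5,interpolation=cv2.INTER_CUBIC)[:,:,::-1])
print(r.state()['tool_pos'])
E
```

```text
[0.46088979 0.13526739 0.11835922]
```

View pics/s3.png

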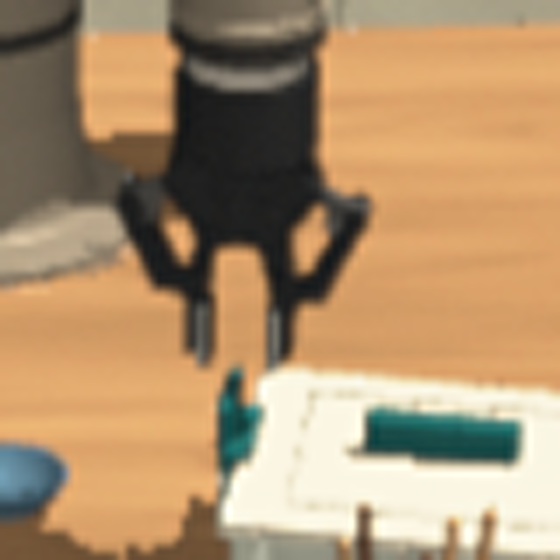

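View pics/t3.png

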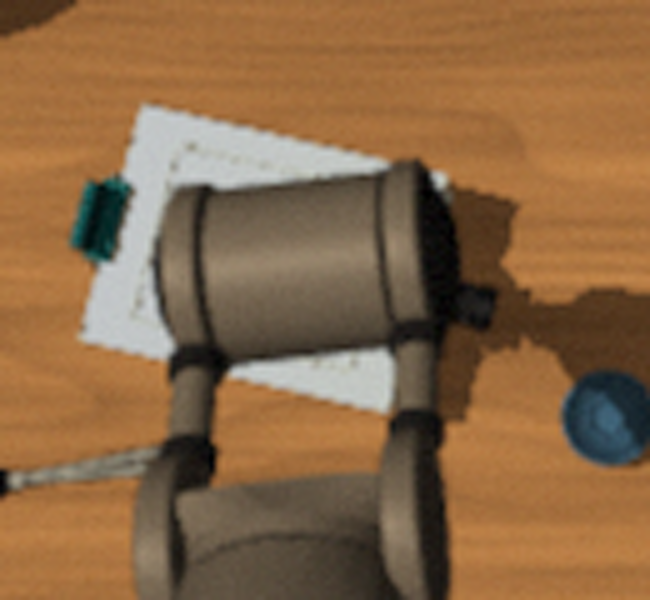

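```bash
python3 - <<'E'
from h import *
print(proj("scene",[[0,0,0],[.216,-.478,.2],[.216,-.478,.21],[.216,-.478,.229]]))
a=cv2.imread("pics/scene0.png")[40:180,150:360]; cv2.imwrite("pics/s4.png",cv2.resize(a,None,fx=3.7,fy=3.7,interpolation=cv2.INTER_CUBIC))
print(proj("top",[[0,0,0],[.216,-.478,.2]]))
p=camera_params("scene");Rm,_=cv2.Rodrigues(p["rvec"]);print(-Rm.T@p["tvec"])
E
```

```text
[[321.92618773 150.02189797]
 [205.03002804 132.30430067]
 [204.67990412 130.06328252]
 [204.0095122  125.77234337]]
[[303.13496625 363.75952858]
 [462.00973518 311.43692737]]
[2.06691733e+00 3.46029919e-04 1.04049385e+00]
```

View pics/s4.png

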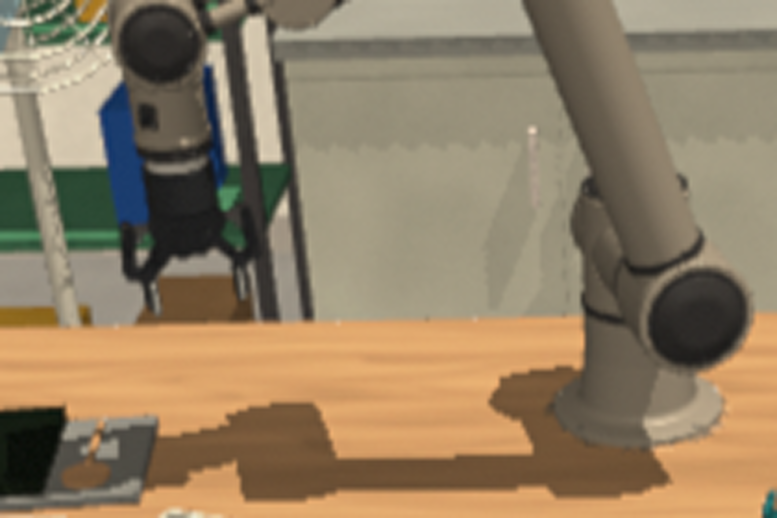

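```bash
python3 - <<'E'
from h import *
def rr(n,uv):
    a=ray(n,uv,0);c=ray(n,uv,.3);return a,(c-a)/np.linalg.norm(c-a)
def tri(u1,u2):
    a,d=rr("top",u1);b,e=rr("scene",u2)
    A=np.stack([d,-e],1);s=np.linalg.lstsq(A,b-a,rcond=None)[0];p,q=a+d*s[0],b+e*s[1];return (p+q)/2,np.linalg.norm(p-q)
print(tri((276,231.5),(345,147)),tri((277.5,232),(343,146)))
s=r.state();print([r.state()['tool_pos'].round(4) for _ in range(3)], s['q'].round(3))
E
```

```text
(array([0.44549081, 0.08054691, 0.23425832]), np.float64(0.008042944183437404)) (array([0.44397746, 0.07446635, 0.23787031]), np.float64(0.005666661382099699))
[array([0.4609, 0.1353, 0.1184]), array([0.4609, 0.1353, 0.1184]), array([0.4609, 0.1353, 0.1184])] [1.250e-01 3.600e-01 1.782e+00 1.000e-03 9.940e-01 1.918e+00]
```

The scene view has the tips at row 172, about 5 px (20+ mm) higher than the reported TCP implies. The knuckle triangulation and zero force agree that nothing is touching. I'll go down in small steps and compare force against picture.

```bash
python3 -m handwheel '[{"travel":[0,0,2],"rotation":[0,0,0]},{"travel":[0,0,2],"rotation":[0,0,0]},{"travel":[0,0,0],"rotation":[0,0,0]},{"travel":[0,0,0],"rotation":[0,0,0]},{"travel":[0,0,0],"rotation":[0,0,0]}]' 24
python3 - <<'E'
from h import *
go([.459,.135,.114])
im=read_camera("scene"); a=im[120:200,325:405]; cv2.imwrite("pics/s5.png",cv2.resize(a,None,fx=7,fy=7,interpolation=cv2.INTER_CUBIC)[:,:,::-1])
E
```

```text
t: 3.48
tool_pos: [0.4607, 0.1352, 0.1142]
ee_rot: [0.994, -0.111, 0.002, -0.001]
contact_force: [0.0, 0.5, 0.9]
opening: 0.024
t 3.48 pos [0.4607 0.1352 0.1142] q [0.13 0.37 1.79 0.   0.98 1.92] F [0.  0.5 0.9] M [-0.04 -0.01 -0.02] op 0.024
tool-frame travel mm [-1.6  0.6  0.2] rot [-0.002 -0.004 -0.   ]
```

View pics/s5.png

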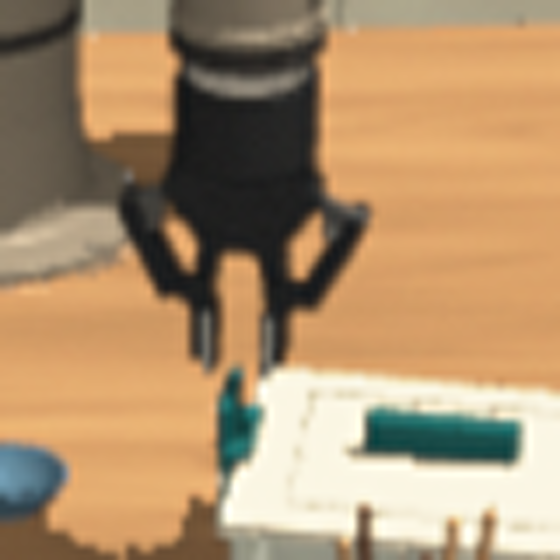

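```bash
python3 -m handwheel '[{"travel":[-1.5,0.5,1],"rotation":[0,0,0]},{"travel":[0,0,1],"rotation":[0,0,0]},{"travel":[0,0,1],"rotation":[0,0,0]},{"travel":[0,0,1],"rotation":[0,0,0]},{"travel":[0,0,0],"rotation":[0,0,0]}]'
python3 -m handwheel '[{"travel":[0,0,1],"rotation":[0,0,0]},{"travel":[0,0,1],"rotation":[0,0,0]},{"travel":[0,0,1],"rotation":[0,0,0]},{"travel":[0,0,0],"rotation":[0,0,0]},{"travel":[0,0,0],"rotation":[0,0,0]}]'
```

```text
t: 4.15
tool_pos: [0.459, 0.135, 0.11]
ee_rot: [0.994, -0.111, 0.002, -0.001]
contact_force: [0.1, -0.1, -0.3]
opening: 0.0239
t: 4.78
tool_pos: [0.4591, 0.1351, 0.1071]
ee_rot: [0.994, -0.111, 0.002, -0.001]
contact_force: [-0.3, 0.7, 0.0]
opening: 0.0241
```

```bash
python3 -m handwheel '[{"travel":[0,0,1],"rotation":[0,0,0]},{"travel":[0,0,1],"rotation":[0,0,0]},{"travel":[0,0,1],"rotation":[0,0,0]},{"travel":[0,0,1],"rotation":[0,0,0]},{"travel":[0,0,0],"rotation":[0,0,0]}]'
python3 - <<'E'
from h import *
go([.459,.135,.114])
im=read_camera("scene"); a=im[120:200,325:405]; cv2.imwrite("pics/s6.png",cv2.resize(a,None,fx=7,fy=7,interpolation=cv2.INTER_CUBIC)[:,:,::-1])
E
```

```text
t: 5.4
tool_pos: [0.459, 0.1351, 0.103]
ee_rot: [0.994, -0.111, 0.002, -0.001]
contact_force: [-0.7, -0.2, 0.3]
opening: 0.024
t 5.4 pos [0.459  0.1351 0.103 ] q [0.13 0.38 1.81 0.   0.95 1.92] F [-0.7 -0.2  0.3] M [ 0.02 -0.01  0.01] op 0.024
tool-frame travel mm [  0.1   0.  -11. ] rot [-0.002 -0.004 -0.   ]
```

View pics/s6.png

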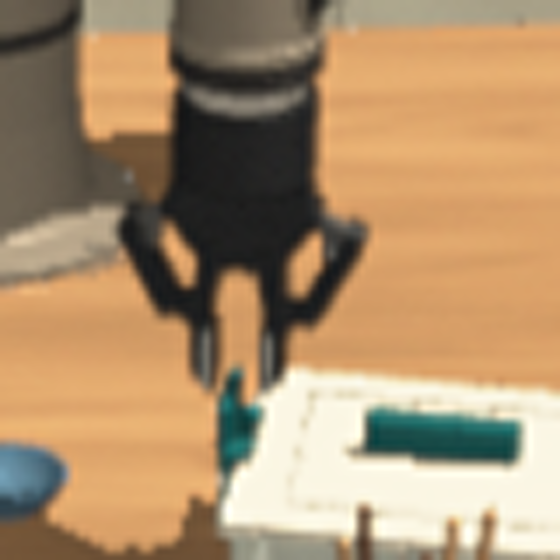

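```bash
python3 -m handwheel '[{"travel":[0,0,1],"rotation":[0,0,0]},{"travel":[0,0,1],"rotation":[0,0,0]},{"travel":[0,0,1],"rotation":[0,0,0]},{"travel":[0,0,1],"rotation":[0,0,0]},{"travel":[0,0,1],"rotation":[0,0,0]}]'
python3 -m handwheel '[{"travel":[0,0,1],"rotation":[0,0,0]},{"travel":[0,0,1],"rotation":[0,0,0]},{"travel":[0,0,1],"rotation":[0,0,0]},{"travel":[0,0,1],"rotation":[0,0,0]},{"travel":[0,0,0],"rotation":[0,0,0]}]'
python3 - <<'E'
from h import *
im=read_camera("scene"); a=im[120:200,325:405]; cv2.imwrite("pics/s7.png",cv2.resize(a,None,fx=7,fy=7,interpolation=cv2.INTER_CUBIC)[:,:,::-1])
E
```

```text
t: 6.08
tool_pos: [0.4591, 0.1351, 0.098]
ee_rot: [0.994, -0.111, 0.002, -0.001]
contact_force: [1.5, -0.6, 1.0]
opening: 0.0243
t: 6.7
tool_pos: [0.459, 0.1351, 0.094]
ee_rot: [0.994, -0.111, 0.002, -0.001]
contact_force: [0.2, 0.7, -0.0]
opening: 0.024
```

View pics/s7.png

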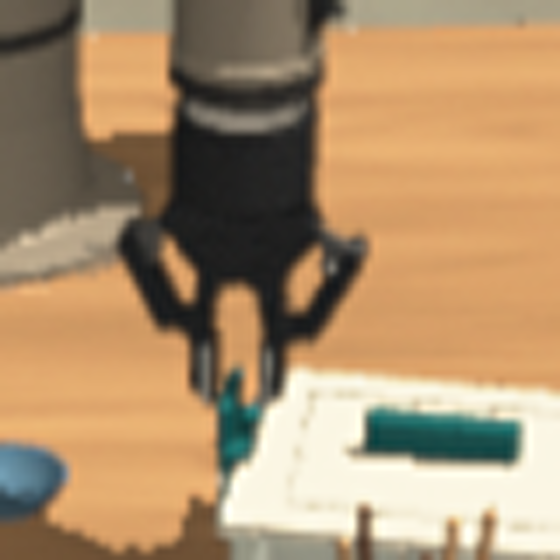

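```bash
python3 -m handwheel '[{"travel":[0,0,1],"rotation":[0,0,0]},{"travel":[0,0,1],"rotation":[0,0,0]},{"travel":[0,0,1],"rotation":[0,0,0]},{"travel":[0,0,1],"rotation":[0,0,0]},{"travel":[0,0,1],"rotation":[0,0,0]}]'
python3 -m handwheel '[{"travel":[0,0,1],"rotation":[0,0,0]},{"travel":[0,0,1],"rotation":[0,0,0]},{"travel":[0,0,1],"rotation":[0,0,0]},{"travel":[0,0,0],"rotation":[0,0,0]},{"travel":[0,0,0],"rotation":[0,0,0]}]'
python3 - <<'E'
from h import *
im=read_camera("scene"); a=im[120:200,325:405]; cv2.imwrite("pics/s8.png",cv2.resize(a,None,fx=7,fy=7,interpolation=cv2.INTER_CUBIC)[:,:,::-1])
E
```

```text
t: 7.38
tool_pos: [0.4591, 0.1351, 0.089]
ee_rot: [0.994, -0.111, 0.002, -0.001]
contact_force: [-1.0, 0.8, -0.5]
opening: 0.0241
t: 8.0
tool_pos: [0.4592, 0.1351, 0.0861]
ee_rot: [0.994, -0.111, 0.002, -0.001]
contact_force: [-0.2, -0.1, -0.2]
opening: 0.0239
```

View pics/s8.png

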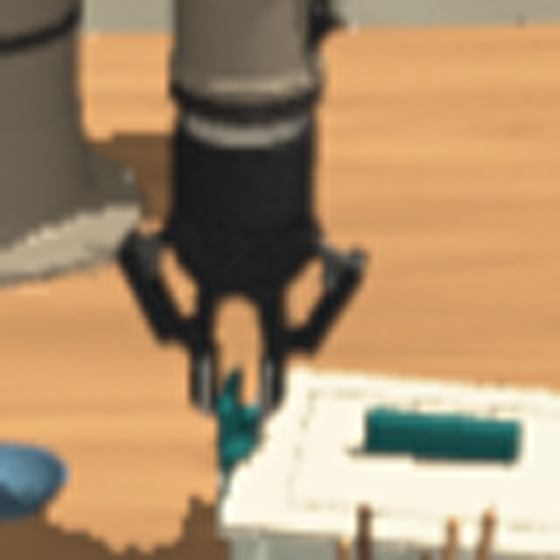

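```bash
python3 -m handwheel '[{"travel":[0,0,1],"rotation":[0,0,0]},{"travel":[0,0,1],"rotation":[0,0,0]},{"travel":[0,0,1],"rotation":[0,0,0]},{"travel":[0,0,0],"rotation":[0,0,0]},{"travel":[0,0,0],"rotation":[0,0,0]}]' 14
python3 -m handwheel '[{"travel":[0,0,0],"rotation":[0,0,0]},{"travel":[0,0,0],"rotation":[0,0,0]},{"travel":[0,0,0],"rotation":[0,0,0]},{"travel":[0,0,0],"rotation":[0,0,0]},{"travel":[0,0,0],"rotation":[0,0,0]}]' 0
python3 - <<'E'
from h import *
go([.459,.135,.083])
im=read_camera("scene"); a=im[120:200,325:405]; cv2.imwrite("pics/s9.png",cv2.resize(a,None,fx=7,fy=7,interpolation=cv2.INTER_CUBIC)[:,:,::-1])
E
```

```text
t: 8.68
tool_pos: [0.4591, 0.134, 0.0833]
ee_rot: [0.994, -0.111, 0.002, 0.0]
contact_force: [-0.7, -6.0, 3.8]
opening: 0.0141
t: 9.3
tool_pos: [0.459, 0.1338, 0.0835]
ee_rot: [0.994, -0.11, 0.002, 0.0]
contact_force: [-1.6, -6.0, 5.1]
opening: 0.0078
t 9.3 pos [0.459  0.1338 0.0835] q [ 0.12  0.41  1.83 -0.    0.9   1.92] F [-1.6 -6.   5.1] M [-1.25  0.38  0.04] op 0.0078
tool-frame travel mm [-0.3 -1.2  0.5] rot [ 0.    -0.004  0.   ]
```

View pics/s9.png

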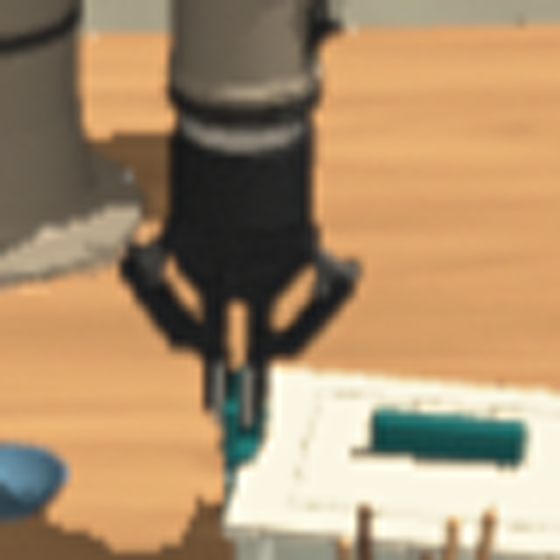

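```bash
python3 -m handwheel '[{"travel":[0,0,0],"rotation":[0,0,0]},{"travel":[0,0,0],"rotation":[0,0,0]},{"travel":[0,0,-10],"rotation":[0,0,0]},{"travel":[0,0,-25],"rotation":[0,0,0]},{"travel":[0,0,-25],"rotation":[0,0,0]}]' 24
python3 -m handwheel '[{"travel":[0,0,0],"rotation":[0.15,0,0]},{"travel":[0,0,0],"rotation":[0.15,0,0]},{"travel":[0,0,0],"rotation":[0.15,0,0]},{"travel":[0,0,0],"rotation":[0.15,0,0]},{"travel":[0,0,0],"rotation":[0,0,0]}]'
python3 - <<'E'
from h import *
go([.459,.135,.143])
im=read_camera("scene"); a=im[110:210,325:425]; cv2.imwrite("pics/s10.png",cv2.resize(a,None,fx=6,fy=6,interpolation=cv2.INTER_CUBIC)[:,:,::-1])
print(proj("scene",[[.459,.135,.143+d] for d in(0,.025,.03)]))
im=read_camera("top"); cv2.imwrite("pics/t10.png",cv2.resize(im[170:290,180:310],None,fx=5,fy=5,interpolation=cv2.INTER_CUBIC)[:,:,::-1])
E
```

```text
t: 9.98
tool_pos: [0.4589, 0.1352, 0.1443]
ee_rot: [0.994, -0.111, 0.002, -0.001]
contact_force: [0.6, -0.3, -1.1]
opening: 0.024
t: 10.6
tool_pos: [0.4588, 0.1334, 0.1427]
ee_rot: [0.949, -0.108, 0.034, -0.295]
contact_force: [0.2, -0.7, -0.5]
opening: 0.0243
t 10.6 pos [0.4588 0.1334 0.1427] q [-0.3   0.32  1.98  0.72  1.03  1.05] F [ 0.2 -0.7 -0.5] M [-0.26  0.09 -0.01] op 0.0243
tool-frame travel mm [-0.2 -1.5  0.6] rot [-0.602 -0.003 -0.004]
[[358.4932446  170.52180122]
 [358.65349223 164.60999439]
 [358.6858248  163.41719112]]
```

View pics/s10.png

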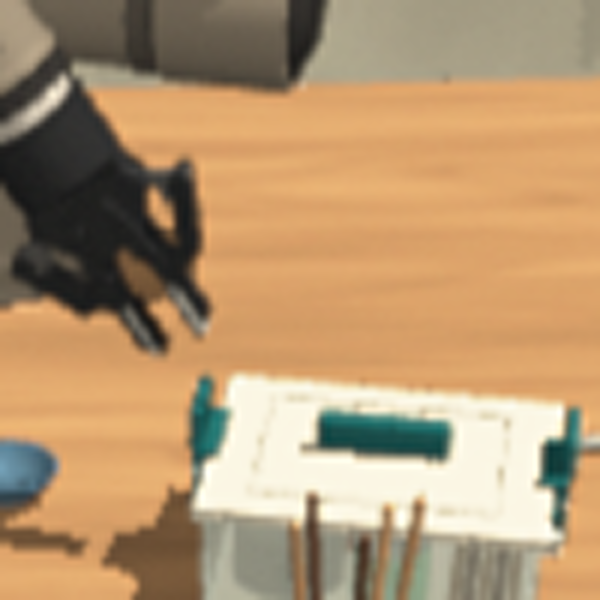

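View pics/t10.png

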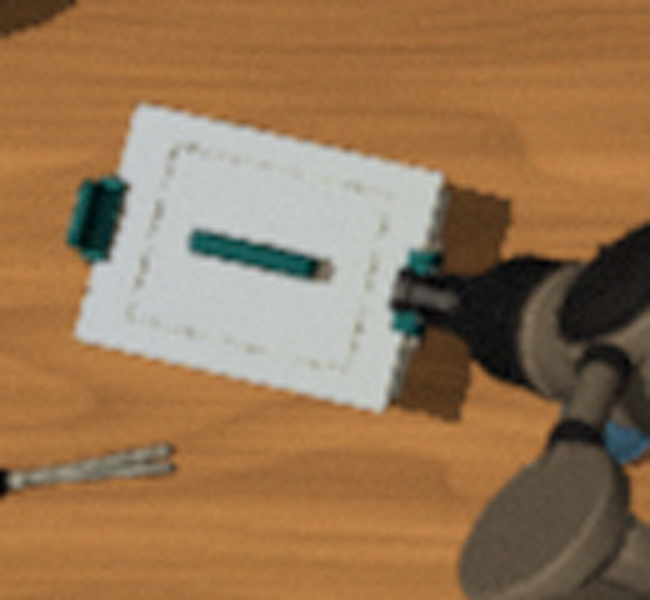

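```bash
python3 -m handwheel '[{"travel":[0,0,0],"rotation":[-0.15,0,0]},{"travel":[0,0,0],"rotation":[-0.15,0,0]},{"travel":[0,0,0],"rotation":[-0.15,0,0]},{"travel":[0,0,0],"rotation":[-0.15,0,0]},{"travel":[0,0,0],"rotation":[0,0,0]}]'
python3 - <<'E'
from h import *
go([.4587,.1338,.0845])
E
```

```text
t: 11.32
tool_pos: [0.4596, 0.1384, 0.1443]
ee_rot: [0.994, -0.108, 0.004, -0.001]
contact_force: [-0.4, -0.5, -0.0]
opening: 0.0237
t 11.32 pos [0.4596 0.1384 0.1443] q [ 0.13  0.33  1.75 -0.    1.06  1.92] F [-0.4 -0.5 -0. ] M [ 0.01 -0.   -0.02] op 0.0237
tool-frame travel mm [-0.4  4.8 59.8] rot [-0.002 -0.008  0.006]
```

```bash
python3 -m handwheel '[{"travel":[0,1,10],"rotation":[0,0,0]},{"travel":[0,0,14],"rotation":[0,0,0]},{"travel":[0,0,12],"rotation":[0,0,0]},{"travel":[0,0,0],"rotation":[0,0,0]},{"travel":[0,0,0],"rotation":[0,0,0]}]'
python3 - <<'E'
from h import *
go([.4587,.1338,.0845])
E
```

```text
t: 11.95
tool_pos: [0.459, 0.1338, 0.1071]
ee_rot: [0.994, -0.111, 0.002, -0.001]
contact_force: [0.2, -0.1, 0.8]
opening: 0.024
t 11.95 pos [0.459  0.1338 0.1071] q [0.12 0.37 1.8  0.   0.96 1.92] F [ 0.2 -0.1  0.8] M [ 0.01  0.01 -0.02] op 0.024
tool-frame travel mm [-0.4  0.1 22.6] rot [-0.002 -0.004 -0.001]
```

```bash
python3 -m handwheel '[{"travel":[0,0,8],"rotation":[0,0,0]},{"travel":[0,0,8],"rotation":[0,0,0]},{"travel":[0,0,6.5],"rotation":[0,0,0]},{"travel":[0,0,0],"rotation":[0,0,0]},{"travel":[0,0,0],"rotation":[0,0,0]}]' 20
python3 -m handwheel '[{"travel":[0,0,0],"rotation":[0,0,0]},{"travel":[0,0,0],"rotation":[0,0,0]},{"travel":[0,0,0],"rotation":[0,0,0]},{"travel":[0,0,0],"rotation":[0,0,0]},{"travel":[0,0,0],"rotation":[0,0,0]}]' 0
python3 - <<'E'
from h import *
go([.4587,.1338,.0845])
E
```

```text
t: 12.58
tool_pos: [0.459, 0.1342, 0.0846]
ee_rot: [0.994, -0.111, 0.002, -0.001]
contact_force: [0.3, -0.2, -0.0]
opening: 0.0201
t: 13.2
tool_pos: [0.459, 0.1338, 0.0849]
ee_rot: [0.994, -0.111, 0.002, -0.0]
contact_force: [-2.4, -3.5, 6.5]
opening: 0.0075
t 13.2 pos [0.459  0.1338 0.0849] q [ 0.12  0.4   1.83 -0.    0.91  1.92] F [-2.4 -3.5  6.5] M [-0.86  0.28  0.02] op 0.0075
tool-frame travel mm [-0.3  0.1  0.4] rot [-0.001 -0.005 -0.   ]
```

```bash
python3 -m handwheel '[{"travel":[0,2,0],"rotation":[0.06,0,0]},{"travel":[0,1.6,0.1],"rotation":[0.06,0,0]},{"travel":[0,1.6,0.1],"rotation":[0.06,0,0]},{"travel":[0,0,0],"rotation":[0,0,0]},{"travel":[0,0,0],"rotation":[0,0,0]}]'
python3 - <<'E'
from h import *
go([.4587,.1338,.0845])
im=read_camera("scene"); a=im[110:210,325:425]; cv2.imwrite("pics/s11.png",cv2.resize(a,None,fx=6,fy=6,interpolation=cv2.INTER_CUBIC)[:,:,::-1])
E
```

```text
t: 13.82
tool_pos: [0.4578, 0.1291, 0.0839]
ee_rot: [0.99, -0.11, 0.012, -0.09]
contact_force: [0.7, -0.3, -2.7]
opening: 0.0075
t 13.82 pos [0.4578 0.1291 0.0839] q [-0.01  0.37  1.91  0.24  0.84  1.62] F [ 0.7 -0.3 -2.7] M [-0.54  0.07  0.04] op 0.0075
tool-frame travel mm [-0.1 -4.8  0.3] rot [-0.181 -0.004 -0.   ]
```

View pics/s11.png

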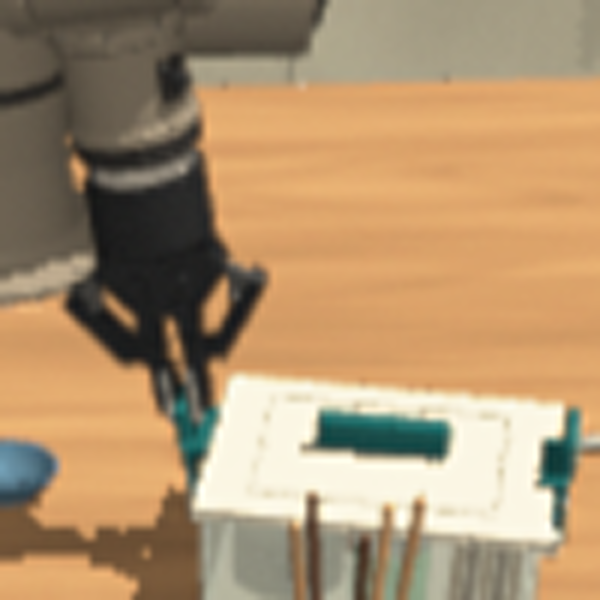

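The scene view shows the right clip tilted about 0.18 rad in the grip, with the bar still at crop (383,432), so the box hasn't moved. Continuing past the snap.

```bash
python3 -m handwheel '[{"travel":[0,3.2,0.5],"rotation":[0.12,0,0]},{"travel":[0,3.2,0.2],"rotation":[0.12,0,0]},{"travel":[0,3.2,0.2],"rotation":[0.12,0,0]},{"travel":[0,3.2,0.2],"rotation":[0.12,0,0]},{"travel":[0,3.2,0.2],"rotation":[0.12,0,0]}]'
python3 - <<'E'
from h import *
go([.4587,.1338,.0845])
im=read_camera("scene"); a=im[110:210,325:425]; cv2.imwrite("pics/s12.png",cv2.resize(a,None,fx=6,fy=6,interpolation=cv2.INTER_CUBIC)[:,:,::-1])
E
```

```text
t: 14.5
tool_pos: [0.455, 0.1157, 0.0766]
ee_rot: [0.918, -0.101, 0.045, -0.38]
contact_force: [-0.6, 3.3, -3.9]
opening: 0.0077
t 14.5 pos [0.455  0.1157 0.0766] q [-0.46  0.52  2.07  0.94  1.02  0.63] F [-0.6  3.3 -3.9] M [-0.1   0.14  0.07] op 0.0077
tool-frame travel mm [ -0.3 -18.7   7.5] rot [-0.785 -0.005  0.002]
```

View pics/s12.png

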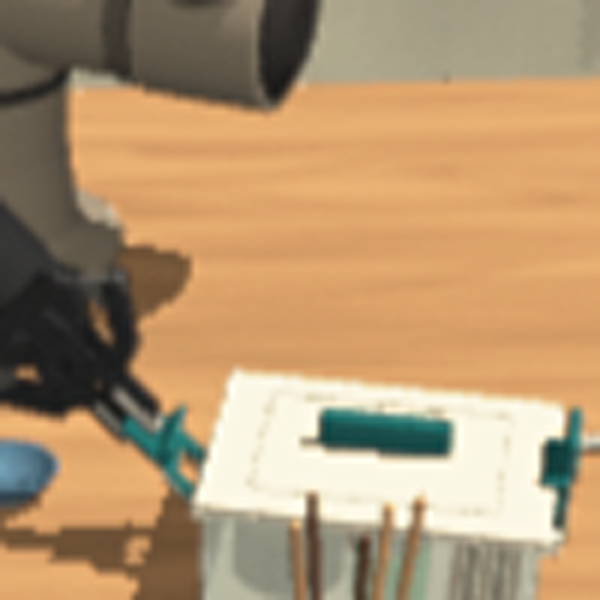

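```bash
python3 -m handwheel '[{"travel":[0,0,0],"rotation":[0,0,0]},{"travel":[0,0,-6],"rotation":[0,0,0]},{"travel":[0,0,-15],"rotation":[0,0,0]},{"travel":[0,0,-20],"rotation":[0,0,0]},{"travel":[0,0,-20],"rotation":[0,0,0]}]' 22
python3 - <<'E'
from h import *
go([.4587,.1338,.0845])
im=read_camera("scene"); a=im[110:210,325:425]; cv2.imwrite("pics/s13.png",cv2.resize(a,None,fx=6,fy=6,interpolation=cv2.INTER_CUBIC)[:,:,::-1])
E
```

```text
t: 15.18
tool_pos: [0.445, 0.0733, 0.1215]
ee_rot: [0.919, -0.101, 0.045, -0.378]
contact_force: [0.4, -1.3, -1.5]
opening: 0.0218
t 15.18 pos [0.445  0.0733 0.1215] q [-0.56  0.43  2.03  0.82  1.15  0.7 ] F [ 0.4 -1.3 -1.5] M [-0.31  0.07  0.  ] op 0.0218
tool-frame travel mm [ -0.1 -18.   69.9] rot [-0.781 -0.005  0.003]
```

View pics/s13.png

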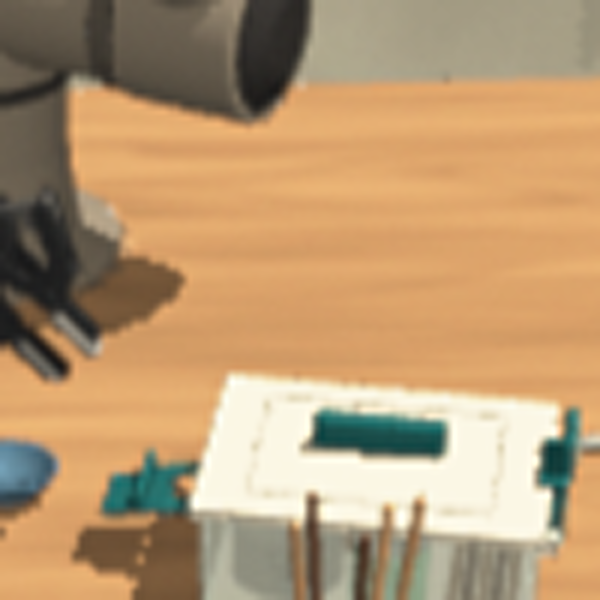

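The right clip now lies folded out at crop (150,485) and the box is essentially where it was. Raising, untilting and re-measuring.

```bash
python3 -m handwheel '[{"travel":[0,0,-20],"rotation":[0,0,0]},{"travel":[0,0,-25],"rotation":[-0.18,0,0]},{"travel":[0,0,-25],"rotation":[-0.18,0,0]},{"travel":[0,0,0],"rotation":[-0.18,0,0]},{"travel":[0,0,0],"rotation":[-0.18,0,0]}]' 26
python3 - <<'E'
from h import *
im=read_camera("top"); cv2.imwrite("pics/t14.png",cv2.resize(im[170:290,180:310],None,fx=5,fy=5,interpolation=cv2.INTER_CUBIC)[:,:,::-1])
m=mask(im,(75,90,30),(100,255,255))
for c,s,_ in blobs(m): print("teal",c.round(1),s)
w=cv2.morphologyEx(mask(im,(0,0,170),(179,60,255)),cv2.MORPH_CLOSE,np.ones((9,9)))
for c,s,b in blobs(w,1500):
    if not 180<c[0]<280: continue
    rc=cv2.minAreaRect(cv2.findContours(b,0,2)[0][0])
    P=np.array([ray("top",q,0.091) for q in cv2.boxPoints(rc)]); print(P.round(4), np.linalg.norm(np.diff(P,axis=0),axis=1),P.mean(0))
go([.507,.349,.17])
E
```

```text
t: 15.85
tool_pos: [0.4355, 0.0286, 0.1747]
ee_rot: [0.993, -0.111, 0.008, -0.027]
contact_force: [0.4, -0.6, -0.9]
opening: 0.0258
teal [199.1 213.5] [194 206  11  16  88]
teal [231.  220.6] [219 217  25   9  94]
[[0.4258 0.3625 0.091 ]
 [0.587  0.3322 0.091 ]
 [0.54   0.1219 0.091 ]
 [0.3802 0.1551 0.091 ]] [0.16405    0.21544918 0.16319582] [0.48323468 0.24293882 0.091     ]
t 15.9 pos [0.4361 0.0313 0.1752] q [-0.14  0.2   1.83  0.06  1.1   1.62] F [-0.9  3.4  0.5] M [0.09 0.03 0.01] op 0.026
tool-frame travel mm [  -0.5 -324.8   21.5] rot [-0.05  -0.012  0.001]
```

View pics/t14.png

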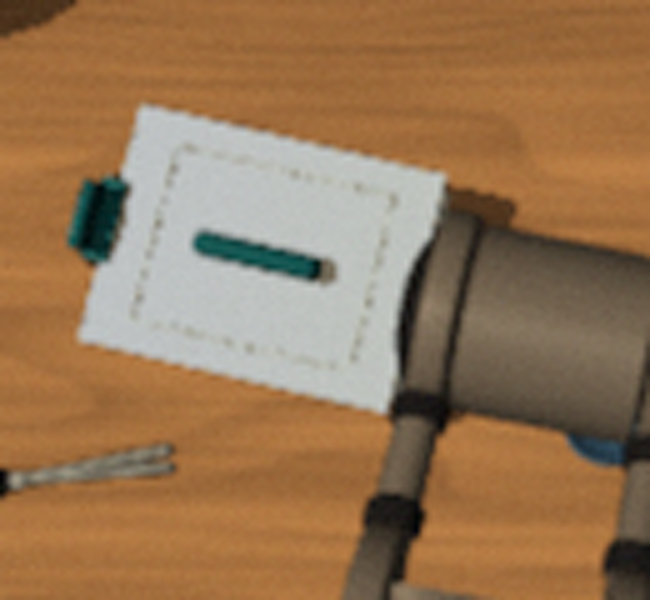

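```bash
python3 -m handwheel '[{"travel":[0,-50,0],"rotation":[-0.05,-0.01,0]},{"travel":[0,-58,0],"rotation":[0,0,0]},{"travel":[0,-58,0],"rotation":[0,0,0]},{"travel":[0,-58,0],"rotation":[0,0,0]},{"travel":[0,-58,10],"rotation":[0,0,0]}]'
python3 - <<'E'
from h import *
go([.5074,.350,.12])
E
```

```text
t: 16.52
tool_pos: [0.4971, 0.3063, 0.1697]
ee_rot: [0.994, -0.11, -0.001, -0.007]
contact_force: [1.0, -0.4, 0.8]
opening: 0.026
t 16.52 pos [0.4971 0.3063 0.1697] q [0.41 0.48 1.43 0.01 1.23 2.2 ] F [ 1.  -0.4  0.8] M [ 0.   -0.06  0.05] op 0.026
tool-frame travel mm [  0.7 -44.2  50.3] rot [-0.014  0.004  0.   ]
```

```bash
python3 -m handwheel '[{"travel":[0,-36,0],"rotation":[0,0,0]},{"travel":[0,0,10],"rotation":[0,0,0]},{"travel":[0,0,15],"rotation":[0,0,0]},{"travel":[0,0,15],"rotation":[0,0,0]},{"travel":[0,0,0],"rotation":[0,0,0]}]' 24
python3 - <<'E'
from h import *
go([.5074,.350,.11])
im=read_camera("scene"); a=im[110:210,370:470]; cv2.imwrite("pics/s15.png",cv2.resize(a,None,fx=6,fy=6,interpolation=cv2.INTER_CUBIC)[:,:,::-1])
E
```

```text
t: 17.15
tool_pos: [0.5037, 0.3382, 0.1269]
ee_rot: [0.994, -0.111, -0.004, -0.005]
contact_force: [-0.8, 0.1, 0.4]
opening: 0.0241
t 17.15 pos [0.5037 0.3382 0.1269] q [0.46 0.56 1.41 0.01 1.17 2.25] F [-0.8  0.1  0.4] M [-0.01  0.   -0.01] op 0.0241
tool-frame travel mm [  1.1 -12.2  17. ] rot [-0.01   0.009 -0.001]
```

View pics/s15.png

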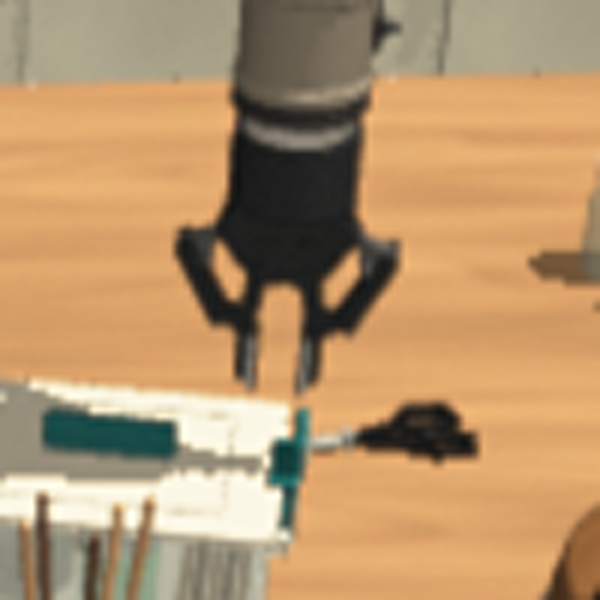

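```bash
python3 - <<'E'
from h import *
print(proj("scene",[[.5037,.3382,.148],[.5074,.350,.124],[.5074,.355,.124],[.5074,.350,.148]]))
im=read_camera("scene")
m=mask(im,(75,60,20),(100,255,255))
for c,s,b in blobs(m,20):
    if 330<c[0]<440: print(c.round(1),s)
    if 410<c[0]<430:
        for y in range(s[1],s[1]+s[3]): xs=np.where(b[y])[0]; print(y,xs.min(),xs.max())
E
```

```text
[[415.27935177 174.25635283]
 [418.12222452 180.40875479]
 [419.49267994 180.38363978]
 [418.70746086 174.69845719]]
[387.4 182. ] [377 178  22   8 121]
[417.7 187.1] [415 179   6  18  49]
179 420 420
180 420 420
181 420 420
182 419 420
183 416 420
184 416 420
185 416 419
186 416 419
187 416 419
188 415 419
189 415 419
190 415 419
191 417 418
192 418 418
193 417 418
194 417 417
195 417 417
196 417 417
[349.2 191. ] [342 185  16  10  80]
```

```bash
python3 -m handwheel '[{"travel":[1,-8,0],"rotation":[-0.01,0.009,0]},{"travel":[0,-7.8,0],"rotation":[0,0,0]},{"travel":[0,0,0],"rotation":[0,0,0]},{"travel":[0,0,6],"rotation":[0,0,0]},{"travel":[0,0,6],"rotation":[0,0,0]}]' 24
python3 - <<'E'
from h import *
go([.5082,.3535,.0845])
im=read_camera("scene"); a=im[110:210,370:470]; cv2.imwrite("pics/s16.png",cv2.resize(a,None,fx=6,fy=6,interpolation=cv2.INTER_CUBIC)[:,:,::-1])
E
```

```text
t: 17.88
tool_pos: [0.5089, 0.3547, 0.1161]
ee_rot: [0.994, -0.111, 0.001, -0.001]
contact_force: [0.3, 0.1, 0.0]
opening: 0.0237
t 17.88 pos [0.5089 0.3547 0.1161] q [ 0.49  0.6   1.38 -0.    1.16  2.28] F [0.3 0.1 0. ] M [-0.    0.02  0.03] op 0.0237
tool-frame travel mm [-0.5  1.3 31.6] rot [-0.002 -0.003 -0.   ]
```

View pics/s16.png

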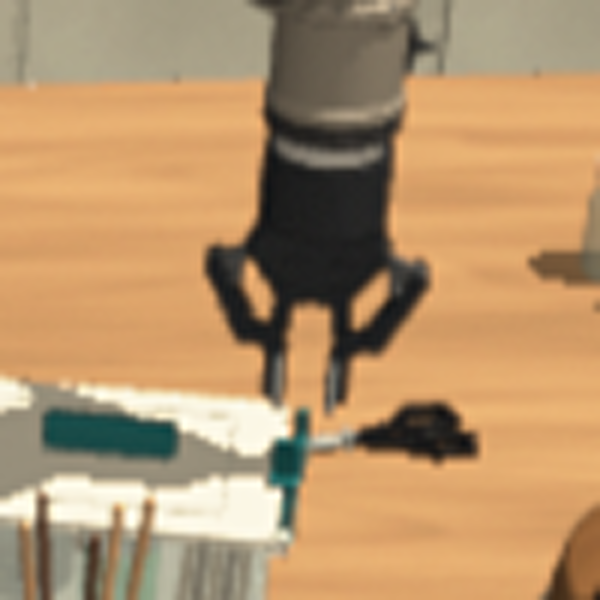

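```bash
python3 -m handwheel '[{"travel":[-0.5,1.8,6],"rotation":[0,0,0]},{"travel":[0,0,8],"rotation":[0,0,0]},{"travel":[0,0,9],"rotation":[0,0,0]},{"travel":[0,0,8],"rotation":[0,0,0]},{"travel":[0,0,0.5],"rotation":[0,0,0]}]' 22
python3 -m handwheel '[{"travel":[0,0,0],"rotation":[0,0,0]},{"travel":[0,0,0],"rotation":[0,0,0]},{"travel":[0,0,0],"rotation":[0,0,0]},{"travel":[0,0,0],"rotation":[0,0,0]},{"travel":[0,0,0],"rotation":[0,0,0]}]' 13
python3 - <<'E'
from h import *
go([.5082,.3535,.0845])
im=read_camera("scene"); a=im[110:210,370:470]; cv2.imwrite("pics/s17.png",cv2.resize(a,None,fx=6,fy=6,interpolation=cv2.INTER_CUBIC)[:,:,::-1])
E
```

```text
t: 18.55
tool_pos: [0.5078, 0.353, 0.0842]
ee_rot: [0.994, -0.111, 0.001, -0.0]
contact_force: [-0.5, -0.1, 0.3]
opening: 0.0222
t: 19.18
tool_pos: [0.5085, 0.3535, 0.0854]
ee_rot: [0.994, -0.111, 0.002, -0.001]
contact_force: [0.6, 2.4, -0.4]
opening: 0.013
t 19.18 pos [0.5085 0.3535 0.0854] q [ 0.48  0.63  1.42 -0.    1.09  2.28] F [ 0.6  2.4 -0.4] M [ 0.38 -0.12  0.06] op 0.013
tool-frame travel mm [-0.3  0.1  0.9] rot [-0.003 -0.004 -0.   ]
```

View pics/s17.png

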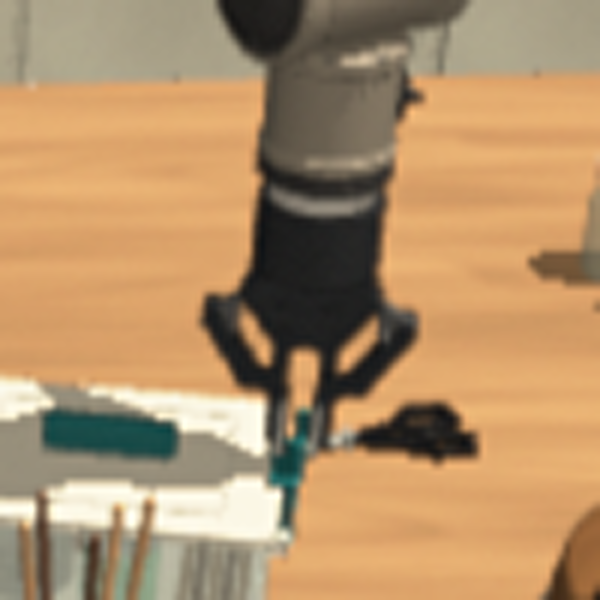

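```bash
python3 -m handwheel '[{"travel":[0,-2,0.5],"rotation":[0,0,0]},{"travel":[0,0,0],"rotation":[0,0,0]},{"travel":[0,0,0],"rotation":[0,0,0]},{"travel":[0,0,0],"rotation":[0,0,0]},{"travel":[0,0,0],"rotation":[0,0,0]}]' 0
python3 - <<'E'
from h import *
go([.5082,.3535,.0845])
E
```

```text
t: 19.85
tool_pos: [0.5089, 0.3545, 0.0856]
ee_rot: [0.994, -0.111, 0.002, -0.0]
contact_force: [-0.5, -1.9, 6.2]
opening: 0.0078
t 19.85 pos [0.5089 0.3545 0.0856] q [ 0.49  0.63  1.41 -0.    1.1   2.28] F [-0.5 -1.9  6.2] M [-0.25  0.23  0.04] op 0.0078
tool-frame travel mm [-0.5  1.1  1.1] rot [-0.001 -0.004 -0.   ]
```

```bash
python3 -m handwheel '[{"travel":[0,-1.7,0],"rotation":[-0.06,0,0]},{"travel":[0,-1.7,0.1],"rotation":[-0.06,0,0]},{"travel":[0,-1.7,0.1],"rotation":[-0.06,0,0]},{"travel":[0,0,0],"rotation":[0,0,0]},{"travel":[0,0,0],"rotation":[0,0,0]}]'
python3 - <<'E'
from h import *
go([.5082,.3535,.0845])
im=read_camera("scene"); a=im[110:210,370:470]; cv2.imwrite("pics/s18.png",cv2.resize(a,None,fx=6,fy=6,interpolation=cv2.INTER_CUBIC)[:,:,::-1])
E
```

```text
t: 20.48
tool_pos: [0.5099, 0.3592, 0.0844]
ee_rot: [0.99, -0.11, -0.008, 0.089]
contact_force: [0.1, -3.7, 3.7]
opening: 0.0072
t 20.48 pos [0.5099 0.3592 0.0844] q [ 0.56  0.72  1.26 -0.13  1.3   2.4 ] F [ 0.1 -3.7  3.7] M [-0.5   0.03  0.07] op 0.0072
tool-frame travel mm [-0.4  5.9  0.9] rot [ 0.179 -0.003 -0.   ]
```

View pics/s18.png

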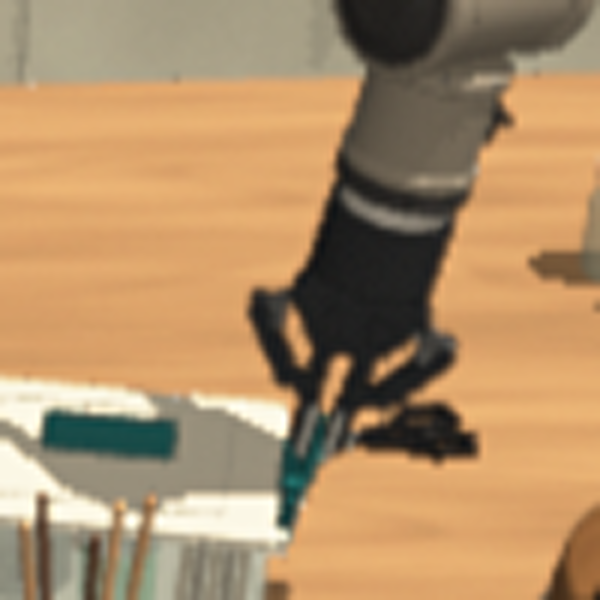

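The left clip is tilted about 0.18 rad and the bar hasn't moved. Continuing past the snap.

```bash
python3 -m handwheel '[{"travel":[0,-2.7,0.2],"rotation":[-0.115,0,0]},{"travel":[0,-3.0,0.2],"rotation":[-0.115,0,0]},{"travel":[0,-3.0,0.2],"rotation":[-0.115,0,0]},{"travel":[0,-3.0,0.2],"rotation":[-0.115,0,0]},{"travel":[0,-3.0,0.2],"rotation":[-0.115,0,0]}]'
python3 - <<'E'
from h import *
go([.5082,.3535,.0845])
im=read_camera("scene"); a=im[110:210,370:470]; cv2.imwrite("pics/s19.png",cv2.resize(a,None,fx=6,fy=6,interpolation=cv2.INTER_CUBIC)[:,:,::-1])
E
```

```text
t: 21.15
tool_pos: [0.5125, 0.3726, 0.0762]
ee_rot: [0.924, -0.103, -0.04, 0.367]
contact_force: [0.5, -1.5, -4.2]
opening: 0.0076
t 21.15 pos [0.5125 0.3726 0.0762] q [ 0.72  1.12  0.67 -0.45  1.97  2.47] F [ 0.5 -1.5 -4.2] M [ 0.26 -0.24  0.26] op 0.0076
tool-frame travel mm [ 0.1 19.9  7.5] rot [ 0.757 -0.002 -0.001]
```

View pics/s19.png

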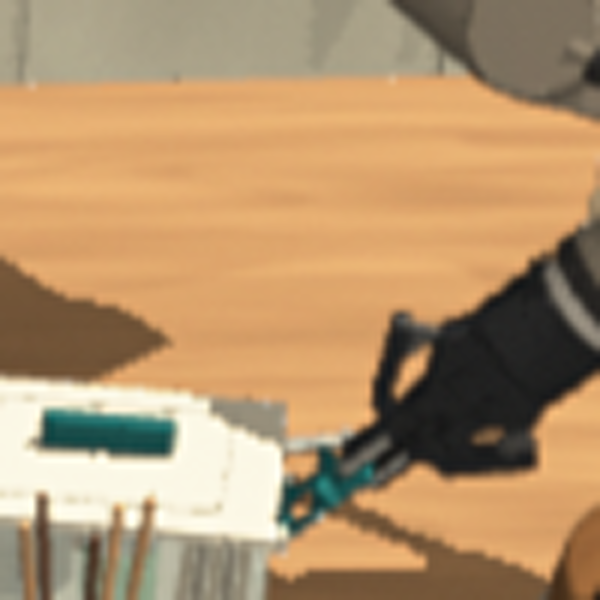

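```bash
python3 -m handwheel '[{"travel":[0,0,0],"rotation":[0,0,0]},{"travel":[0,0,-6],"rotation":[0,0,0]},{"travel":[0,0,-15],"rotation":[0,0,0]},{"travel":[0,0,-18],"rotation":[0,0,0]},{"travel":[0,0,-18],"rotation":[0,0,0]}]' 22
python3 - <<'E'
from h import *
go([.5082,.3535,.0845])
im=read_camera("scene"); a=im[110:210,340:470]; cv2.imwrite("pics/s20.png",cv2.resize(a,None,fx=6,fy=6,interpolation=cv2.INTER_CUBIC)[:,:,::-1])
E
```

```text
t: 21.82
tool_pos: [0.5216, 0.4106, 0.1214]
ee_rot: [0.924, -0.104, -0.039, 0.365]
contact_force: [0.4, 1.0, -0.4]
opening: 0.0222
t 21.82 pos [0.5216 0.4106 0.1214] q [ 0.75  1.19  0.38 -0.49  2.17  2.39] F [ 0.4  1.  -0.4] M [ 0.3  -0.11  0.03] op 0.0222
tool-frame travel mm [-0.6 17.7 67.1] rot [ 0.751 -0.003 -0.003]
```

View pics/s20.png

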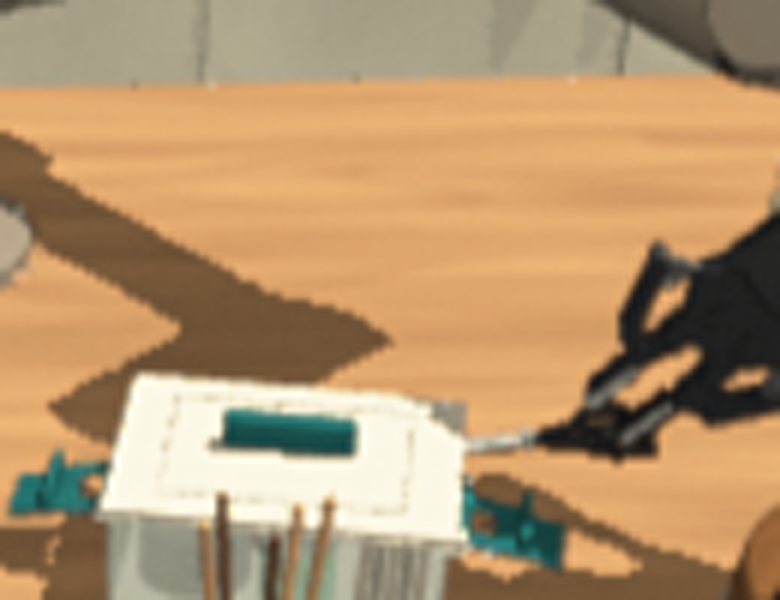

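Both clips lie folded: left at crop (515,525), right at crop (55,485). The lid and bar at (290,432) haven't moved. Next: untilt, turn 90° and go over the bar.

```bash
python3 -m handwheel '[{"travel":[0,0,-15],"rotation":[0.18,0,0]},{"travel":[0,15,-20],"rotation":[0.18,0,0]},{"travel":[0,25,-20],"rotation":[0.18,0,0]},{"travel":[0,30,-20],"rotation":[0.18,0,0]},{"travel":[0,40,0],"rotation":[0.03,0,0]}]' 50
python3 - <<'E'
from h import *
go([.4832,.2425,.17],target(YAW+np.pi/2))
E
```

```text
t: 22.5
tool_pos: [0.5054, 0.3384, 0.2152]
ee_rot: [0.994, -0.112, 0.005, -0.002]
contact_force: [-0.3, -0.8, 0.3]
opening: 0.0501
t 22.5 pos [0.5054 0.3384 0.2152] q [ 0.47  0.49  1.28 -0.    1.36  2.26] F [-0.3 -0.8  0.3] M [-0.    0.05  0.04] op 0.0501
tool-frame travel mm [-0.7 98.6 44.7] rot [ 0.004 -0.012 -1.574]
```

```bash
python3 -m handwheel '[{"travel":[0,40,0],"rotation":[0,-0.01,-0.18]},{"travel":[-9,49,0],"rotation":[0,0,-0.18]},{"travel":[0,0,10],"rotation":[0,0,-0.18]},{"travel":[0,0,10],"rotation":[0,0,-0.18]},{"travel":[0,0,10],"rotation":[0,0,-0.18]}]' 50
python3 -m handwheel '[{"travel":[0,0,0],"rotation":[0,0,-0.18]},{"travel":[0,0,0],"rotation":[0,0,-0.18]},{"travel":[0,0,0],"rotation":[0,0,-0.18]},{"travel":[0,0,0],"rotation":[0,0,-0.13]},{"travel":[0,0,0],"rotation":[0,0,0]}]' 50
python3 - <<'E'
from h import *
go([.4832,.2425,.15],target(YAW+np.pi/2))
im=read_camera("scene"); a=im[110:210,340:440]; cv2.imwrite("pics/s21.png",cv2.resize(a,None,fx=6,fy=6,interpolation=cv2.INTER_CUBIC)[:,:,::-1])
E
```

```text
t: 23.12
tool_pos: [0.4847, 0.252, 0.1813]
ee_rot: [0.942, 0.335, -0.003, -0.0]
contact_force: [-0.5, -0.2, 0.1]
opening: 0.05
t: 23.75
tool_pos: [0.4847, 0.2524, 0.1813]
ee_rot: [0.782, 0.623, -0.003, -0.001]
contact_force: [0.2, 0.2, 0.2]
opening: 0.0501
t 23.75 pos [0.4847 0.2524 0.1813] q [0.34 0.41 1.51 0.   1.23 0.56] F [0.2 0.2 0.2] M [ 0.   -0.01 -0.02] op 0.0501
tool-frame travel mm [-9.9  0.9 31.4] rot [-0.006  0.003 -0.003]
```

View pics/s21.png

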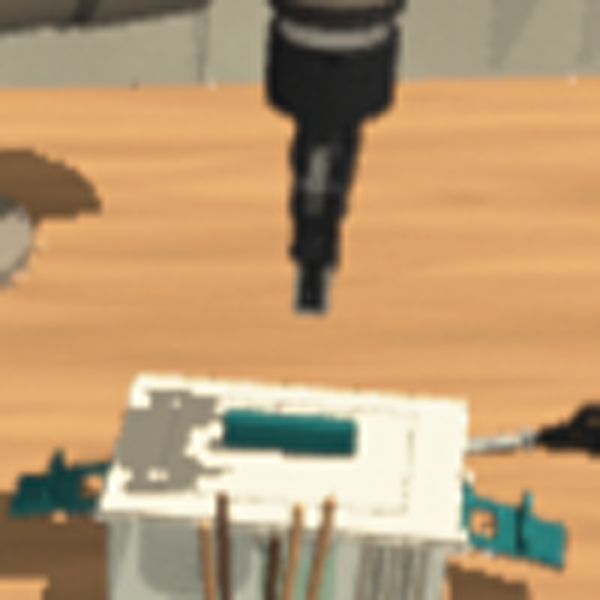

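```bash
python3 -m handwheel '[{"travel":[-5,0.5,10],"rotation":[-0.006,0.003,-0.003]},{"travel":[-4.9,0.4,15],"rotation":[0,0,0]},{"travel":[0,0,20],"rotation":[0,0,0]},{"travel":[0,0,20],"rotation":[0,0,0]},{"travel":[0,0,10],"rotation":[0,0,0]}]' 40
python3 - <<'E'
from h import *
go([.4832,.2425,.081],target(YAW+np.pi/2))
im=read_camera("scene"); a=im[110:210,340:440]; cv2.imwrite("pics/s22.png",cv2.resize(a,None,fx=6,fy=6,interpolation=cv2.INTER_CUBIC)[:,:,::-1])
im=read_camera("top"); a=im[170:270,180:310]; cv2.imwrite("pics/t22.png",cv2.resize(a,None,fx=5.5,fy=5.5,interpolation=0)[:,:,::-1])
E
```

```text
t: 24.42
tool_pos: [0.4827, 0.2424, 0.104]
ee_rot: [0.781, 0.625, -0.002, -0.0]
contact_force: [0.5, -0.1, 0.8]
opening: 0.04
t 24.43 pos [0.4827 0.2424 0.104 ] q [ 0.32  0.48  1.63 -0.    1.04  0.54] F [ 0.5 -0.1  0.8] M [ 0.02  0.03 -0.04] op 0.04
tool-frame travel mm [ 0.3  0.6 23. ] rot [-0.003  0.002  0.001]
```

View pics/s22.png

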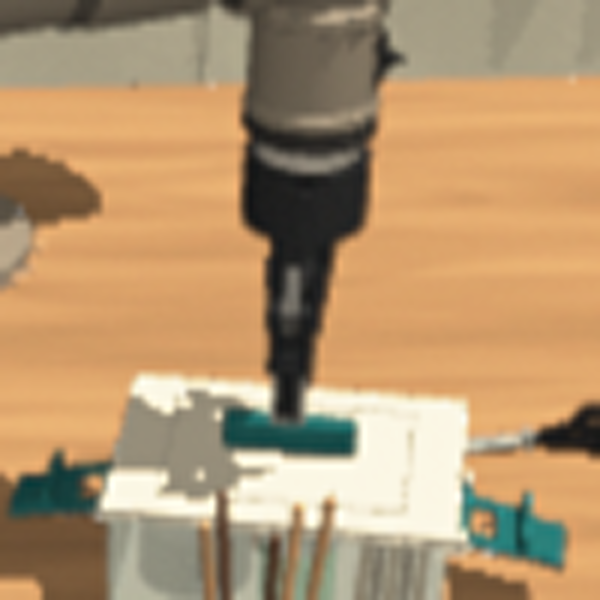

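```bash
python3 -m handwheel '[{"travel":[0,0.5,6],"rotation":[0,0,0]},{"travel":[0,0,6],"rotation":[0,0,0]},{"travel":[0,0,5],"rotation":[0,0,0]},{"travel":[0,0,4],"rotation":[0,0,0]},{"travel":[0,0,0],"rotation":[0,0,0]}]' 30
python3 -m handwheel '[{"travel":[0,0,0],"rotation":[0,0,0]},{"travel":[0,0,0],"rotation":[0,0,0]},{"travel":[0,0,0],"rotation":[0,0,0]},{"travel":[0,0,0],"rotation":[0,0,0]},{"travel":[0,0,0],"rotation":[0,0,0]}]' 20
python3 - <<'E'
from h import *
go([.4832,.2425,.081],target(YAW+np.pi/2))
im=read_camera("scene"); a=im[110:210,340:440]; cv2.imwrite("pics/s23.png",cv2.resize(a,None,fx=6,fy=6,interpolation=cv2.INTER_CUBIC)[:,:,::-1])
E
```

```text
t: 25.15
tool_pos: [0.4838, 0.2428, 0.0842]
ee_rot: [0.78, 0.625, -0.001, -0.0]
contact_force: [0.0, 0.3, -0.1]
opening: 0.0301
t: 25.78
tool_pos: [0.4839, 0.2429, 0.0846]
ee_rot: [0.78, 0.625, -0.001, -0.0]
contact_force: [-0.5, 0.1, -0.1]
opening: 0.0198
t 25.77 pos [0.4839 0.2429 0.0846] q [ 0.32  0.51  1.65 -0.    0.99  0.54] F [-0.5  0.1 -0.1] M [ 0.11  0.11 -0.01] op 0.0198
tool-frame travel mm [-0.6 -0.6  3.6] rot [-0.001  0.001  0.002]
```

View pics/s23.png

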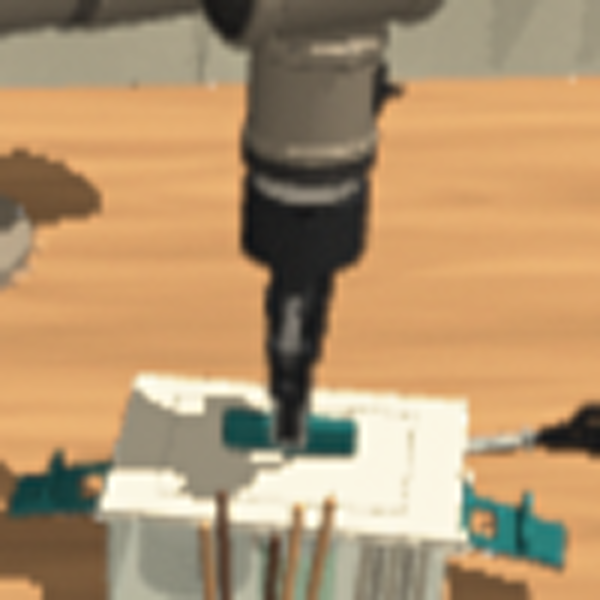

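```bash
python3 -m handwheel '[{"travel":[0,0,2],"rotation":[0,0,0]},{"travel":[0,0,0],"rotation":[0,0,0]},{"travel":[0,0,0],"rotation":[0,0,0]},{"travel":[0,0,0],"rotation":[0,0,0]},{"travel":[0,0,0],"rotation":[0,0,0]}]' 0
python3 - <<'E'
from h import *
go([.4832,.2425,.2],target(YAW+np.pi/2))
E
```

```text
t: 26.45
tool_pos: [0.4841, 0.243, 0.0844]
ee_rot: [0.78, 0.626, -0.0, 0.0]
contact_force: [-6.2, -1.6, 16.0]
opening: 0.0144
t 26.45 pos [0.4841 0.243  0.0844] q [ 0.32  0.51  1.65 -0.    0.99  0.54] F [-6.2 -1.6 16. ] M [-0.24  1.03  0.2 ] op 0.0144
tool-frame travel mm [  -0.7   -0.7 -115.6] rot [0.    0.    0.003]
```

```bash
python3 -m handwheel '[{"travel":[0,-1,-1],"rotation":[0,0,0]},{"travel":[0,0,-1],"rotation":[0,0,0]},{"travel":[0,0,-2],"rotation":[0,0,0]},{"travel":[0,0,-3],"rotation":[0,0,0]},{"travel":[0,0,-3],"rotation":[0,0,0]}]'
python3 - <<'E'
from h import *
go([.4832,.2425,.2],target(YAW+np.pi/2))
im=read_camera("scene"); a=im[110:210,340:440]; cv2.imwrite("pics/s24.png",cv2.resize(a,None,fx=6,fy=6,interpolation=cv2.INTER_CUBIC)[:,:,::-1])
E
```

```text
t: 27.08
tool_pos: [0.4829, 0.2431, 0.0925]
ee_rot: [0.78, 0.625, -0.001, -0.0]
contact_force: [0.8, 0.4, -1.7]
opening: 0.0146
t 27.07 pos [0.4829 0.2431 0.0925] q [ 0.32  0.49  1.64 -0.    1.01  0.54] F [ 0.8  0.4 -1.7] M [ 0.   -0.01 -0.03] op 0.0146
tool-frame travel mm [  -0.6    0.2 -107.5] rot [-0.001  0.001  0.002]
```

View pics/s24.png

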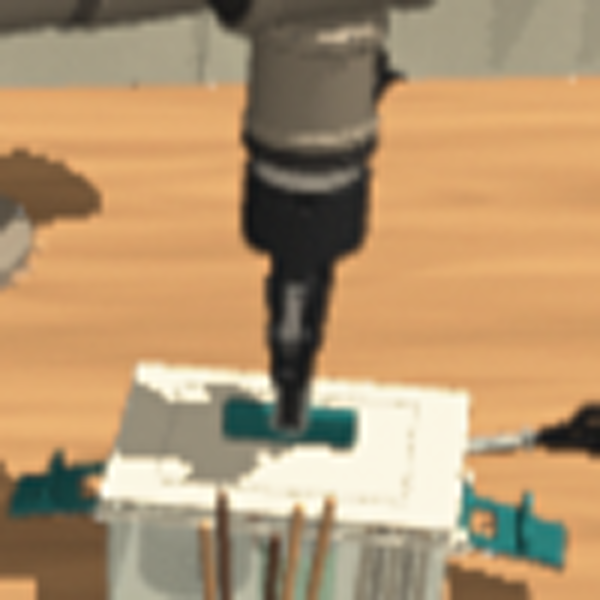

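The lid has risen level by about 9 mm. The force of -1.7 N matches the lid's weight, and the box is still. Lifting and carrying.

```bash
python3 -m handwheel '[{"travel":[0,0,-8],"rotation":[0,0,0]},{"travel":[0,0,-18],"rotation":[0,0,0]},{"travel":[0,0,-25],"rotation":[0,0,0]},{"travel":[0,0,-25],"rotation":[0,0,0]},{"travel":[0,0,-10],"rotation":[0,0,0]}]'
python3 - <<'E'
from h import *
go([.531,-.251,.18],target(YAW+np.pi/2))
im=read_camera("scene"); a=im[110:210,340:440]; cv2.imwrite("pics/s25.png",cv2.resize(a,None,fx=6,fy=6,interpolation=cv2.INTER_CUBIC)[:,:,::-1])
E
```

```text
t: 27.75
tool_pos: [0.4838, 0.2434, 0.1803]
ee_rot: [0.78, 0.625, 0.001, 0.0]
contact_force: [1.2, -0.3, -1.5]
opening: 0.0144
t 27.75 pos [0.4838 0.2434 0.1803] q [ 0.32  0.4   1.53 -0.    1.21  0.54] F [ 1.2 -0.3 -1.5] M [ 0.02 -0.02  0.01] op 0.0144
tool-frame travel mm [-4.723e+02  1.538e+02  3.000e-01] rot [ 0.002 -0.001  0.002]
```

View pics/s25.png

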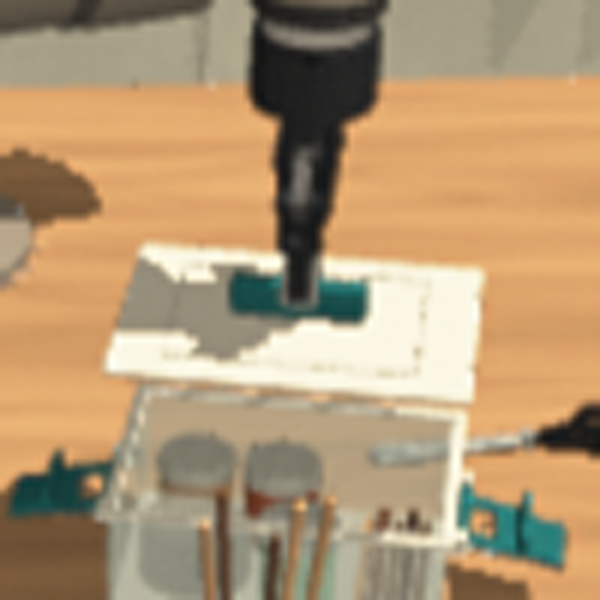

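```bash
python3 -m handwheel '[{"travel":[-25,8,0],"rotation":[0,0,0]},{"travel":[-48,15.5,0],"rotation":[0,0,0]},{"travel":[-50,16.5,0],"rotation":[0,0,0]},{"travel":[-50,16.5,0],"rotation":[0,0,0]},{"travel":[-50,16.5,0],"rotation":[0,0,0]}]'
python3 -m handwheel '[{"travel":[-50,16.5,0],"rotation":[0,0,0]},{"travel":[-50,16.5,0],"rotation":[0,0,0]},{"travel":[-50,16.5,0],"rotation":[0,0,0]},{"travel":[-50,16.5,0],"rotation":[0,0,0]},{"travel":[-25,8,0],"rotation":[0,0,0]}]'
python3 - <<'E'
from h import *
go([.531,-.251,.15],target(YAW+np.pi/2))
E
```

```text
t: 28.42
tool_pos: [0.5053, 0.008, 0.1779]
ee_rot: [0.78, 0.625, -0.001, -0.001]
contact_force: [0.3, 0.9, -2.4]
opening: 0.0143
t: 29.05
tool_pos: [0.5285, -0.2287, 0.1776]
ee_rot: [0.781, 0.624, -0.001, -0.001]
contact_force: [0.5, 1.1, -2.3]
opening: 0.0145
t 29.05 pos [ 0.5285 -0.2287  0.1776] q [-0.54  0.46  1.43 -0.    1.25 -0.32] F [ 0.5  1.1 -2.3] M [ 0.01 -0.02  0.05] op 0.0145
tool-frame travel mm [-21.1   7.4  27.6] rot [-0.002  0.001 -0.   ]
```

```bash
python3 -m handwheel '[{"travel":[-12,4,0],"rotation":[0,0,0]},{"travel":[-9,3.4,20],"rotation":[0,0,0]},{"travel":[0,0,38],"rotation":[0,0,0]},{"travel":[0,0,38],"rotation":[0,0,0]},{"travel":[0,0,20],"rotation":[0,0,0]}]'
python3 -m handwheel '[{"travel":[0,0,5],"rotation":[0,0,0]},{"travel":[0,0,0],"rotation":[0,0,0]},{"travel":[0,0,0],"rotation":[0,0,0]},{"travel":[0,0,0],"rotation":[0,0,0]},{"travel":[0,0,0],"rotation":[0,0,0]}]'
python3 - <<'E'
from h import *
go([.531,-.251,.0105],target(YAW+np.pi/2))
im=read_camera("scene"); a=im[130:280,190:350]; cv2.imwrite("pics/s26.png",cv2.resize(a,None,fx=4,fy=4,interpolation=cv2.INTER_CUBIC)[:,:,::-1])
im=read_camera("top"); a=im[130:280,300:460]; cv2.imwrite("pics/t26.png",cv2.resize(a,None,fx=4,fy=4,interpolation=cv2.INTER_CUBIC)[:,:,::-1])
E
```

```text
t: 29.68
tool_pos: [0.5303, -0.2464, 0.0602]
ee_rot: [0.78, 0.626, -0.001, -0.002]
contact_force: [1.0, 0.5, -1.9]
opening: 0.014
t: 30.3
tool_pos: [0.5318, -0.2484, 0.0584]
ee_rot: [0.78, 0.625, -0.0, 0.0]
contact_force: [0.3, 0.4, -2.5]
opening: 0.0145
t 30.3 pos [ 0.5318 -0.2484  0.0584] q [-0.57  0.61  1.54 -0.    0.99 -0.35] F [ 0.3  0.4 -2.5] M [ 0.02 -0.   -0.01] op 0.0145
tool-frame travel mm [-2.6 -0.2 47.9] rot [0.    0.001 0.002]
```

View pics/s26.png

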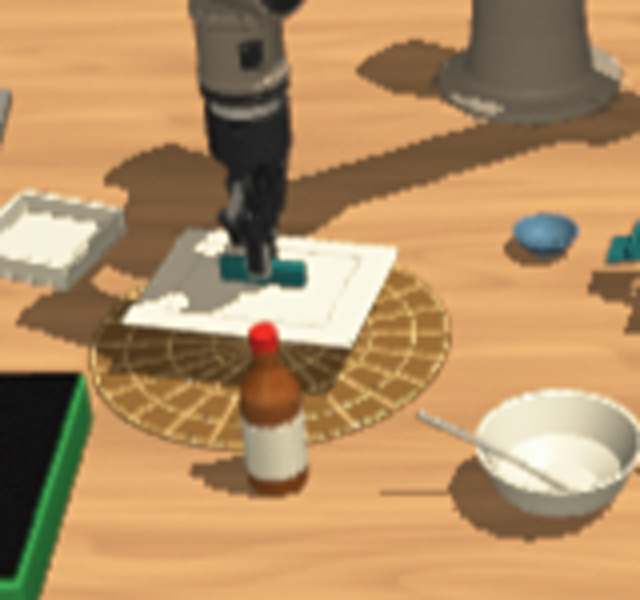

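View pics/t26.png

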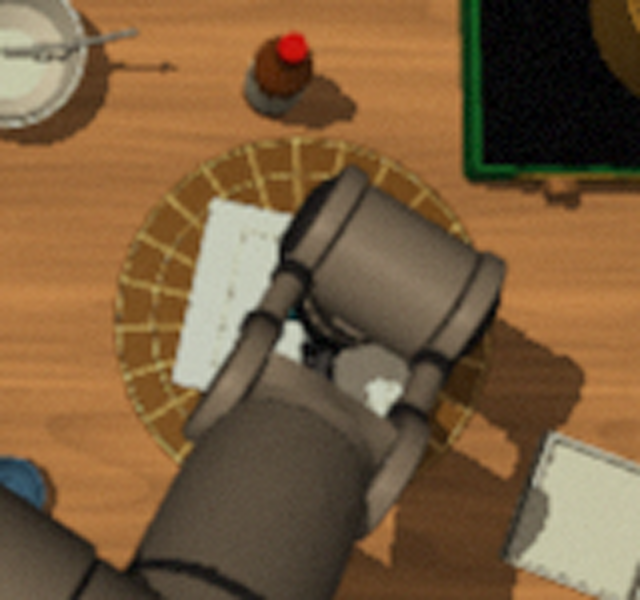

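```bash
python3 -m handwheel '[{"travel":[-1.5,0,12],"rotation":[0,0,0]},{"travel":[-1,0,12],"rotation":[0,0,0]},{"travel":[0,0,10],"rotation":[0,0,0]},{"travel":[0,0,6],"rotation":[0,0,0]},{"travel":[0,0,0],"rotation":[0,0,0]}]'
python3 -m handwheel '[{"travel":[0,0,1],"rotation":[0,0,0]},{"travel":[0,0,1],"rotation":[0,0,0]},{"travel":[0,0,1],"rotation":[0,0,0]},{"travel":[0,0,0],"rotation":[0,0,0]},{"travel":[0,0,0],"rotation":[0,0,0]}]'
python3 - <<'E'
from h import *
go([.531,-.251,.0105],target(YAW+np.pi/2))
im=read_camera("scene"); a=im[130:280,190:350]; cv2.imwrite("pics/s27.png",cv2.resize(a,None,fx=4,fy=4,interpolation=cv2.INTER_CUBIC)[:,:,::-1])
E
```

```text
t: 31.02
tool_pos: [0.5306, -0.2506, 0.0171]
ee_rot: [0.78, 0.625, -0.001, -0.001]
contact_force: [0.1, -0.6, -1.7]
opening: 0.0145
t: 31.65
tool_pos: [0.531, -0.2508, 0.0149]
ee_rot: [0.78, 0.625, -0.001, -0.0]
contact_force: [0.1, -1.3, -1.5]
opening: 0.0146
t 31.65 pos [ 0.531  -0.2508  0.0149] q [-0.57  0.67  1.57 -0.    0.9  -0.35] F [ 0.1 -1.3 -1.5] M [-0.01 -0.05 -0.04] op 0.0146
tool-frame travel mm [-0.2  0.1  4.4] rot [-0.001  0.001  0.002]
```

View pics/s27.png

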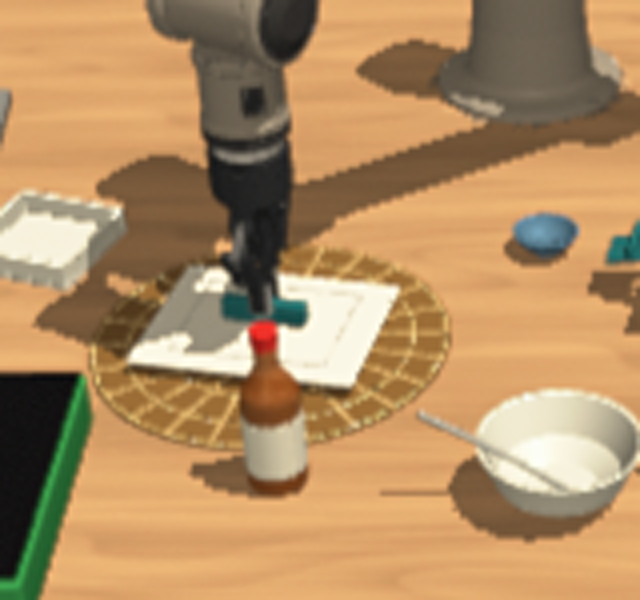

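```bash
python3 - <<'E'
from h import *
print(proj("scene",[[.531,-.251,.003],[.531,-.251,.042],[.531,-.251,.034]]))
E
python3 -m handwheel '[{"travel":[0,0,0.8],"rotation":[0,0,0]},{"travel":[0,0,0.8],"rotation":[0,0,0]},{"travel":[0,0,0.8],"rotation":[0,0,0]},{"travel":[0,0,0.6],"rotation":[0,0,0]},{"travel":[0,0,0],"rotation":[0,0,0]}]'
```

```text
[[256.43789825 214.24569073]
 [255.52425595 205.58451494]
 [255.71336184 207.37720706]]
t: 32.33
tool_pos: [0.5309, -0.2508, 0.0117]
ee_rot: [0.78, 0.625, -0.001, -0.0]
contact_force: [-0.3, -0.1, -2.1]
opening: 0.0141
```

```bash
python3 -m handwheel '[{"travel":[0,0,0.6],"rotation":[0,0,0]},{"travel":[0,0,0.6],"rotation":[0,0,0]},{"travel":[0,0,0.6],"rotation":[0,0,0]},{"travel":[0,0,0],"rotation":[0,0,0]},{"travel":[0,0,0],"rotation":[0,0,0]}]'
```

```text
t: 32.95
tool_pos: [0.5309, -0.2508, 0.0104]
ee_rot: [0.78, 0.625, -0.001, 0.0]
contact_force: [-1.9, 1.4, 5.2]
opening: 0.0143
```

Touchdown: Fz turned to +5 N at the expected height. Releasing, then straight up.

```bash
python3 -m handwheel '[{"travel":[0,0,-0.5],"rotation":[0,0,0]},{"travel":[0,0,0],"rotation":[0,0,0]},{"travel":[0,0,0],"rotation":[0,0,0]},{"travel":[0,0,0],"rotation":[0,0,0]},{"travel":[0,0,0],"rotation":[0,0,0]}]' 36
python3 -m handwheel '[{"travel":[0,0,-10],"rotation":[0,0,0]},{"travel":[0,0,-25],"rotation":[0,0,0]},{"travel":[0,0,-50],"rotation":[0,0,0]},{"travel":[0,0,-50],"rotation":[0,0,0]},{"travel":[0,0,-20],"rotation":[0,0,0]}]'
python3 -m handwheel '[{"travel":[-25,-20,-10],"rotation":[0,0,0]},{"travel":[-30,-40,0],"rotation":[0,0,0]},{"travel":[-30,-50,0],"rotation":[0,0,0]},{"travel":[-30,-50,0],"rotation":[0,0,0]},{"travel":[0,0,0],"rotation":[0,0,0]}]'
python3 - <<'E'
from h import *
go([.531,-.251,.0105],target(YAW+np.pi/2))
sc=read_camera("scene"); cv2.imwrite("pics/s28.png",sc[:,:,::-1])
im=read_camera("top"); cv2.imwrite("pics/t28.png",im[:,:,::-1])
w=cv2.morphologyEx(mask(im,(0,0,150),(179,60,255)),cv2.MORPH_CLOSE,np.ones((9,9)))
for c,s,b in blobs(w,1000):
    if not 330<c[0]<420: continue
    rc=cv2.minAreaRect(cv2.findContours(b,0,2)[0][0])
    P=np.array([ray("top",q,0.017) for q in cv2.boxPoints(rc)]); print(P.round(4), np.linalg.norm(np.diff(P,axis=0),axis=1),P.mean(0))
E
```

```text
t: 33.58
tool_pos: [0.5309, -0.2508, 0.0104]
ee_rot: [0.78, 0.625, -0.001, -0.0]
contact_force: [-0.2, -0.3, 0.7]
opening: 0.0356
t: 34.2
tool_pos: [0.5324, -0.2514, 0.1699]
ee_rot: [0.78, 0.625, 0.0, 0.003]
contact_force: [0.6, -1.0, -1.3]
opening: 0.0363
t: 34.83
tool_pos: [0.347, -0.3291, 0.1767]
ee_rot: [0.782, 0.624, -0.001, 0.0]
contact_force: [0.3, -0.2, 0.5]
opening: 0.0362
t 34.83 pos [ 0.347  -0.3291  0.1767] q [-0.92  0.29  1.7  -0.    1.15 -0.69] F [ 0.3 -0.2  0.5] M [-0.01  0.05 -0.05] op 0.0362
tool-frame travel mm [117.3 162.2 165.9] rot [-0.001  0.002 -0.003]
[[ 0.4725 -0.1302  0.017 ]
 [ 0.634  -0.1659  0.017 ]
 [ 0.5883 -0.376   0.017 ]
 [ 0.4281 -0.3378  0.017 ]] [0.16534978 0.21500654 0.16465717] [ 0.5307118 -0.2524583  0.017    ]
```

View pics/s28.png

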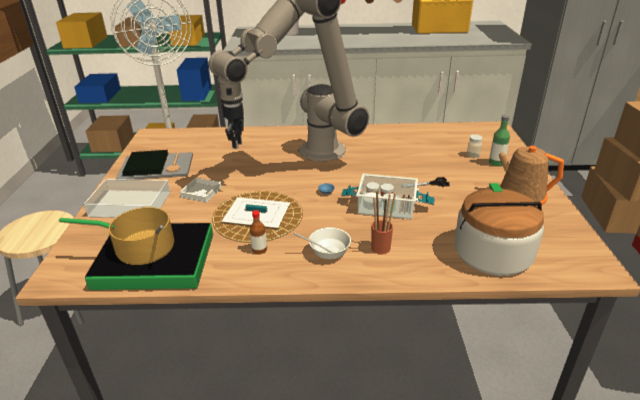

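View pics/t28.png

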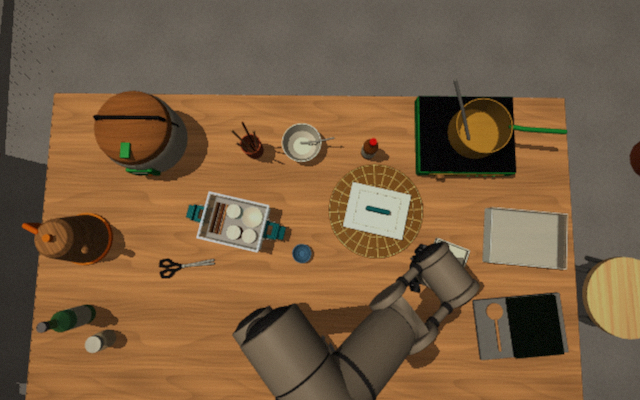

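The lid lies flat in the middle of the mat: top px (377,211), measured centre (0.531, -0.252) against the mat's (0.531, -0.251). Both clips are folded out, the box and the other things are where they were, and the arm is clear. Handing in.

```bash
python3 - <<'E'
from station import r
print(r.close_job())
E
```

```text
the job is handed in; nothing more can be done
None
```

The job is done and handed in at about 35 s of the 66 s allowed. Both teal clips are folded down past their snap. The lid lies flat, right way up, in the middle of the placemat.

**What I did:** I pinched each clip's lip and turned it about its hinge to about 0.75–0.78 rad, then let it spring open. I then lifted the lid straight up by its bar and set it down at about 5 N.

**Last checks:**
- **Lid:** its centre measured (0.531, -0.252), within about 2 mm of the mat's centre at (0.531, -0.251). Its edges measured 165 x 215 mm against 164 x 214 mm given, so it is lying flat.
- **Clips and surroundings:** both clips are still folded out in the last pictures. The scissors, dishes, bottle, bowl and cup look to be where they were.
- **Arm:** the gripper is open and clear of everything. The highest force I read was about 16 N, where the fingertips pressed on the lid while closing on the bar. I only read it at the end of each call.

**What disagreed:**
- **Fingertip height:** in the pictures the fingertips stood 20 mm or more behind where the reported tool point put them, so I set the heights from pictures and contact force. Contact readings were not consistent with each other about the exact offset.
- **Clip position:** the clip lips were about 3 mm farther out than I computed. Because of this, my first pinch on the right clip pushed the box about 3 mm. The top view after that clip showed it within about 1 mm of its start; I did not measure the box again later.

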